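# Press a pack of drilled backing plates in a ratchet press

### The job

Press the loose backing plates into one pack in the little bench press: pop its tray out with the blue button, lower every plate on the counter over the tray's two pins until they all lie flush, and push the tray home until it clicks. Pump the orange lever until the foot presses the pack firmly and stays down by itself when you let the lever up, then press the red button so that the jaw springs right back up, and only then pop the tray out again with the blue button, leaving the pack on its pins. Leave the other things on the counter alone.

Things in the scene. Friction and masses are not known exactly. Their poses are not given: they have to be found in the camera images.
- tray_bed (a point): middle of the tray's top face, 24 mm above the counter. x points back into the press (tray pops out along -x, is pushed home along +x), y to the operator's (lever) side, z up. Tray 150 x 70 mm; two upright pins, 9 mm thick, 54 mm tall (top 10 mm tapered to 4 mm), at x = -42 and +42 mm, y = 0. Home, it is right under the foot; out, 150 mm further along -x, clear of the press.
- tray_lip (a point): middle of the outer face of the tray's blue front lip (8 mm thick, 78 mm wide, 14 to 60 mm above the counter); 45 mm above the counter; axes as tray_bed. Push here along +x to send the tray home.
- tray (a joint): slide of the tray, m: 0 = home and latched, 0.15 = fully out. A spring (2 to 4 N) drives it out when its catch is freed. To latch, push it past 0 to its stop at about -0.006 (up to 9 N; at least -0.003); let go and it settles back to about 0.001.
- eject_top (a point): middle of the top of the blue tray-release button, 30 mm across, on top of the press head, 178 mm above the counter; press it straight down 8 mm (3 to 6 N); sprung.
- eject (a joint): travel of the blue button, m: 0 up, 0.008 fully down (frees the catch beyond 0.006).
- lever_pad (a point): middle of the top of the orange pad (34 x 60 mm) at the free end of the pumping lever, about 210 mm above the counter when up. The lever's hinge lies 148 mm away along the tray's -y, 34 mm lower, axis along the tray's x. Press the pad straight down 28 mm for one full stroke (4 to 20 N), then let it spring back up; nothing lies below the pad.
- lever (a joint): angle of the lever, rad: 0 up (rest), 0.19 fully down. A full stroke (0 to over 0.16) advances the jaw one ratchet tooth (8 mm); it runs up to 6 mm further while the lever is down, backs off on to the tooth and holds there as the lever springs back. About 2 strokes clamp three plates, 4 clamp two.
- jaw (a joint): how far the ratchet jaw has come down, m: 0 fully up (its foot 58 mm over the tray's face), up to 0.05. It goes down only by pumping; a spring lifts it back to 0 when the ratchet is released.
- foot (a joint): how far the jaw's sprung foot is pressed in, m: 0 free, 0.012 fully (3 to 8 N). The pack is firmly pressed at 0.002 or more with the lever up; pumping on does no harm, the lever only gets stiff.
- foot_under (a point): middle of the underside of the foot (dark steel with a rubber face, 50 x 44 mm).
- release_top (a point): middle of the top of the red ratchet-release button, 30 mm across, on top of the press head, 178 mm above the counter, 82 mm nearer the operator's side than the blue one; press it straight down 8 mm (3 to 6 N); sprung. Held fully down it frees the ratchet and the jaw springs up within 0.5 s.
- release (a joint): travel of the red button, m: 0 up, 0.008 fully down (frees the ratchet beyond 0.006).
- plate0_mid (a point): centre of the pale wood backing plate, 120 (its x) x 50 (its y) x 16 mm (its z), 100 g, with two through holes of 12 mm at x = -42 and +42 mm, y = 0; starts flat on the counter, 8 mm up here. May be absent. Grip it across its 50 mm. Either end may go either way.
- plate1_mid (a point): centre of the brown wood backing plate, 120 (its x) x 50 (its y) x 16 mm (its z), 100 g, with two through holes of 12 mm at x = -42 and +42 mm, y = 0; starts flat on the counter, 8 mm up here. May be absent. Grip it across its 50 mm. Either end may go either way.
- plate2_mid (a point): centre of the green painted backing plate, 120 (its x) x 50 (its y) x 16 mm (its z), 100 g, with two through holes of 12 mm at x = -42 and +42 mm, y = 0; starts flat on the counter, 8 mm up here. May be absent. Grip it across its 50 mm. Either end may go either way.
- plate3_mid (a point): centre of the grey plastic backing plate, 120 (its x) x 50 (its y) x 16 mm (its z), 100 g, with two through holes of 12 mm at x = -42 and +42 mm, y = 0; starts flat on the counter, 8 mm up here. May be absent. Grip it across its 50 mm. Either end may go either way.
- paper_roll: bystander: kitchen roll; leave it alone. Origin at its underside.
- measure: bystander: tape measure; leave it alone. Origin at its underside.
- cross_driver: bystander: blue screwdriver; leave it alone. Origin at its underside.
- black_tape: bystander: roll of black tape; leave it alone. Origin at its underside.
- bulb_a: bystander: bulb; leave it alone. Origin at its underside.
- bulb_b: bystander: bulb; leave it alone. Origin at its underside.
- strip: bystander: terminal strip; leave it alone. Origin at its underside.

How it is judged:
On the way, in this order (a step that is already met when the one before it is completed fails the run):
1. the tray pops out of the press (value of joint tray above 0.14 m), for 0.2 s.
2. every backing plate lies on the tray's two pins, flush, with the tray still out (value of joint tray above 0.14 m and horizontal distance between each of plate0_mid, plate1_mid, plate2_mid, plate3_mid and tray_bed below 0.006 m and angle between the z axis of each of plate0_mid, plate1_mid, plate2_mid, plate3_mid and the z axis of tray_bed, either way round below 0.04 rad and z of plate0_mid in the frame of tray_bed between 0.005 and 0.0425 m and z of plate1_mid in the frame of tray_bed between 0.005 and 0.0425 m and z of plate2_mid in the frame of tray_bed between 0.005 and 0.0425 m and z of plate3_mid in the frame of tray_bed between 0.005 and 0.0425 m), for 0.3 s.
3. the loaded tray is latched home (within 6 mm) (value of joint tray below 0.006 m and velocity of joint tray below 0.02 m/s and horizontal distance between each of plate0_mid, plate1_mid, plate2_mid, plate3_mid and tray_bed below 0.006 m and angle between the z axis of each of plate0_mid, plate1_mid, plate2_mid, plate3_mid and the z axis of tray_bed, either way round below 0.04 rad and z of plate0_mid in the frame of tray_bed between 0.005 and 0.0425 m and z of plate1_mid in the frame of tray_bed between 0.005 and 0.0425 m and z of plate2_mid in the frame of tray_bed between 0.005 and 0.0425 m and z of plate3_mid in the frame of tray_bed between 0.005 and 0.0425 m), for 0.5 s.
4. the foot presses the pack firmly (sprung foot pressed in 2 mm or more, on a plate) and holds with the lever let go (value of joint tray below 0.006 m and (contact force between foot and plate0 above 2 N or contact force between foot and plate1 above 2 N or contact force between foot and plate2 above 2 N or contact force between foot and plate3 above 2 N) and value of joint foot above 0.002 m and value of joint lever below 0.04 rad), for 0.5 s.
5. the ratchet is released and the jaw is back up, the tray still home (value of joint tray below 0.006 m and value of joint jaw below 0.004 m), for 0.2 s.
At the end, for the whole second after the job is handed in: the tray is fully out (0.14 m or more), the jaw fully up (within 4 mm), and every plate lies at rest on the tray's pins: centre within 6 mm of the tray's middle, level within 0.04 rad, the top one no higher than three plates lie flush (all of step 2 and value of joint jaw below 0.004 m and linear speed of each of plate0, plate1, plate2, plate3 below 0.02 m/s); the robot touches nothing.
It fails at once if one of the bystanders is moved by more than 40 mm (distance of any of paper_roll, measure, cross_driver, black_tape, bulb_a, bulb_b, strip from where it was at the start of the episode above 0.04 m).
Of plate0, plate1, plate2, plate3 only 2 to 3 are there at a start; the rules pass over those that are not, and their reading is None.
At some moment in a run one of plate0, plate1, plate2, plate3 may be knocked a few centimetres aside while the robot is not near it.
Once in a run the grip may slacken for a moment while it holds something.
It also fails if it takes over 192 s, if anything falls off the work surface, if the arm or the gripper's body presses on something with over 40 N, if the wrist force passes 120 N, or if a joint passes its speed limit or range.

### The arm

A 6-joint arm with a two-finger parallel gripper is mounted at the origin on a cart in front of the work surface, level with it; the furniture and walls round the work are solid. World frame = base frame: x ahead of the robot, y to its left, z up, the work surface at z = 0. Lengths are in m, angles in rad, forces in N, time in s.
With the tool pointing down it reaches from about 0.25 to 0.775 m from the base axis. Payload 4 kg.
Tool frame: the origin (TCP) lies on the centre line of the jaws, within the pads' length; the fingertips stand 8 mm ahead of it and the grasp point (between the pads) lies 11 mm behind it; x points along the fingers, z is the direction in which the jaws open and shut, and the axes are right-handed (so a half turn about x gives the same grasp; the last joint's range is limited). The gripper opens to 85 mm and grips with 20 to 120 N. Pads are 22 mm wide; open, the fingers measure 114 mm over their backs; the gripper's body (76 mm by 85 mm) begins 54 mm behind the grasp point. The pads swing forward as they close: fully open they stand 13 mm farther back than shut.
Start: joints at [1.14, 0.087, 1.371, -0, 1.684, -0.103], TCP at [0.177, 0.521, 0.239] pointing down, gripper open.
Joint ranges: [-3.1, 3.1], [-0.76, 2.03], [0.27, 2.55], [-1.08, 4.22], [0.17, 2.65], [-2.57, 2.57]. Speed limits (rad/s): [2.79, 2.79, 3.14, 3.14, 3.14, 3.14].

### API

Orientations are given as a unit quaternion [w, x, y, z].
In Python, from workcell import manip gives the robot as it stands.
- The arm moves only by the shell command python3 -m inch 'ROWS'. ROWS is JSON, one flat list of numbers, 7 for each row, row after row: the turn, a rotation vector about the tool's x, y, z in rad, then the shift along the tool's x, y, z in m, then the closure in counts, from 0 (fully open) to 255 (shut). In form: [wx, wy, wz, x, y, z, claw, wx, wy, wz, x, y, z, claw, ...]. A call has exactly 10 rows; each row is the pose to reach, as a shift and turn from the pose commanded when the call began, along the tool's axes at that moment; what a row does not reach only later rows make up. A row lasts 1/12 s, in which the tool goes at most 41.7 mm and 7.16 degrees, less where a joint would pass 70% of its speed; a pose out of reach is approached as far as the arm can. A call with a gripper value outside its range is refused whole. The fingers move at their own pace and stop on an object; the grip force is fixed at half the most. Time passes only in rows, so rows that repeat a pose let the fingers close, or fill a call up. It gives the time, the measured TCP pose, the force and the opening at its end, in the units of the state.
- manip.read_state(): the state, without advancing time (a new reading comes with each control period).
- manip.snapshot(name): name is "scene" or "top"; returns a dict with "img" (480x640x3 uint8, red, green, blue), "z_map" (480x640 float32, m along the optical axis (not along the pixel's ray), 0 where there is no reading), "fov_y" (degrees; the focal length in pixels is half the picture's height over the tangent of half this angle, whatever the lens; pixels are square), "cx", "cy" (the principal point, pixels), "k1" (the pictures are not rectified: a ray, as slopes to the right and down, at radius r is drawn at 1 + k1 r^2 times it, then the intrinsics apply), "cam_to_world" (4x4, takes a point from camera to world coordinates). Camera axes: x right, y down, z forward; pixel columns grow to the right and rows downward; lengths in m; the calibration is good to about 2 mm. A picture is of the moment at which its call begins.
- manip.close_job(): hands the job in, once; it reports no verdict.
Trained networks look in a picture, given as the dict that the camera call returned (one of the last four; its "shot" number tells which), for a name from the list of things; names that differ only in an ending like _2 or _b are one class to them, and where a whole thing is asked for, a point or a joint stands for the part that bears it (a point fixed in the world has none). Each returns a list of dicts, best first, with "score" (0 to 1); they miss things now and then, are a little off and sometimes report something else, mostly with a low value. They report only what shows in the picture. A call takes as long as a camera call.
- manip.search_frame(picture, thing): "rect" ([left, top, right, bottom] in pixels, round what is visible of it).
The state is a dict: "time": time; "joint_positions": joint angles; "qvel": joint speeds; "tau": joint torques, N m; "tcp_pos": TCP position; "ee_rot": TCP orientation; "contact_force": force on the tool from outside, world axes, zero at the start; "ft_torque": the same for the moment, N m; "grip_width": finger opening in m.
Only numpy, scipy, OpenCV 4.12 (cv2) and the standard library are available. Lean on these libraries where they do the work, as an engineer would, in place of code of your own. Each camera call takes 0.05 s, during which the arm holds its last target.

## Working session

There is one attempt and no reset: what is moved stays moved. The work goes in short steps, Python scripts to look and compute and a shell command to move; the robot and the scene stay as the last step left them, time stands still between calls to the robot, and variables do not carry over. Pictures are saved under pics/ and viewed, and the job is handed in when it is done.

```bash
mkdir -p pics; ls; cat > h.py <<'E'
import numpy as np, cv2
from workcell import manip
def snap(n,fn=None):
    p=manip.snapshot(n)
    if fn: cv2.imwrite('pics/'+fn,p['img'][:,:,::-1])
    return p
def K(p):
    f=240/np.tan(np.radians(p['fov_y'])/2); return np.array([[f,0,p['cx']],[0,f,p['cy']],[0,0,1.]])
def rays(p,uv):
    k=K(p); uv=np.atleast_2d(np.array(uv,float))
    q=cv2.undistortPoints(uv.reshape(-1,1,2),k,np.array([p['k1'],0,0,0,0.])).reshape(-1,2)
    return np.c_[q,np.ones(len(q))]
def onz(p,uv,z):
    r=rays(p,uv); T=np.array(p['cam_to_world']); d=r@T[:3,:3].T; o=T[:3,3]
    return o+d*((z-o[2])/d[:,2])[:,None]
def depthpt(p,uv):
    r=rays(p,uv); T=np.array(p['cam_to_world']); uv=np.atleast_2d(np.array(uv)).round().astype(int)
    z=p['z_map'][uv[:,1],uv[:,0]]
    return (r*z[:,None])@T[:3,:3].T+T[:3,3]
def cloud(p):
    v,u=np.mgrid[0:480,0:640]; uv=np.c_[u.ravel(),v.ravel()]
    return depthpt(p,uv).reshape(480,640,3)
def proj(p,X):
    T=np.linalg.inv(np.array(p['cam_to_world'])); c=np.atleast_2d(X)@T[:3,:3].T+T[:3,3]
    return cv2.projectPoints(c,np.zeros(3),np.zeros(3),K(p),np.array([p['k1'],0,0,0,0.]))[0].reshape(-1,2)
E
python3 - <<'E'
from h import *
s=manip.read_state(); print(s)
for n in['scene','top']:
    p=snap(n,n+'0.png'); print(n,p['fov_y'],p['cx'],p['cy'],p['k1'],np.array(p['cam_to_world']).round(3).tolist())
    for t in ['tray_bed','tray_lip','eject_top','release_top','lever_pad','foot_under','plate0_mid','plate1_mid','plate2_mid','plate3_mid','tray','jaw','lever','eject','release','foot']:
        try:
            r=manip.search_frame(p,t); print(t,[(np.round(x['rect']).tolist(),round(x['score'],2)) for x in r[:3]])
        except Exception as e: print(t,e)
E
```

```text
pics
{'time': 0.0, 'joint_positions': array([ 1.13987843e+00,  8.79737063e-02,  1.37230621e+00, -2.17041248e-05,
        1.68359374e+00, -1.03078582e-01]), 'qvel': array([-9.57950276e-04, -1.21419438e-03, -1.24639957e-03, -5.69575945e-04,
       -7.98781407e-05,  9.86361973e-04]), 'tau': array([-1.85547593e-03, -3.51875317e+01, -3.13269711e+01, -4.83102667e-04,
        1.08930009e-02,  3.92473254e-06]), 'tcp_pos': array([0.17689122, 0.5202559 , 0.23810253]), 'ee_rot': array([ 0.5741943 , -0.41210958,  0.57558774,  0.41129716]), 'contact_force': array([ 0.72894581, -1.02300036,  1.11206136]), 'ft_torque': array([-1.51936808e-02,  6.52445585e-05, -3.46611743e-02]), 'grip_width': 0.08531955683308606}
scene 48.6994927714139 325.30634283468015 231.41973725223016 -0.013898757543154614 [[0.588, -0.341, 0.733, -0.463], [-0.809, -0.251, 0.532, -0.659], [0.002, -0.906, -0.423, 0.724], [0.0, 0.0, 0.0, 1.0]]
tray_bed [([264.0, 246.0, 317.0, 280.0], 0.94), ([259.0, 203.0, 307.0, 216.0], 0.34)]
tray_lip [([261.0, 243.0, 316.0, 280.0], 0.86), ([180.0, 231.0, 219.0, 262.0], 0.2)]
eject_top []
releas
[... 1147 characters left out ...]
([208.0, 290.0, 235.0, 302.0], 0.48), ([434.0, 223.0, 477.0, 248.0], 0.36)]
plate0_mid [([434.0, 222.0, 475.0, 247.0], 0.88), ([324.0, 179.0, 344.0, 203.0], 0.6), ([266.0, 286.0, 326.0, 302.0], 0.52)]
plate1_mid []
plate2_mid []
plate3_mid [([208.0, 291.0, 232.0, 300.0], 0.64), ([377.0, 262.0, 424.0, 289.0], 0.55)]
tray [([238.0, 234.0, 290.0, 262.0], 0.86)]
jaw [([366.0, 183.0, 384.0, 201.0], 0.65), ([326.0, 181.0, 342.0, 202.0], 0.52)]
lever [([247.0, 204.0, 262.0, 270.0], 0.82), ([267.0, 287.0, 305.0, 303.0], 0.62), ([209.0, 289.0, 232.0, 301.0], 0.55)]
eject [([380.0, 264.0, 425.0, 286.0], 0.49), ([144.0, 244.0, 194.0, 278.0], 0.33)]
release [([220.0, 233.0, 233.0, 247.0], 0.68)]
foot []
```

View pics/scene0.png

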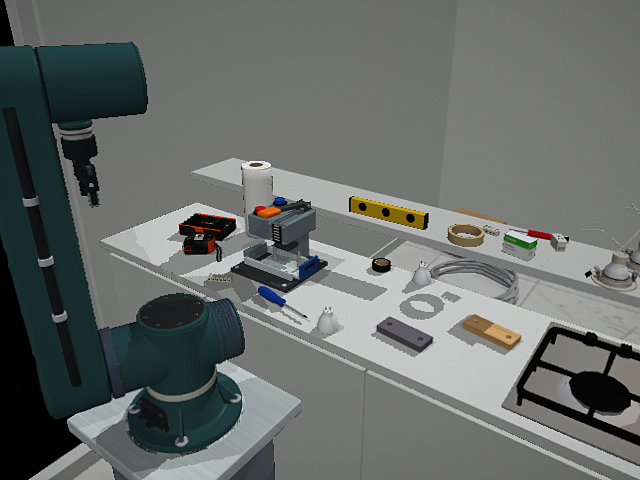

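View pics/top0.png

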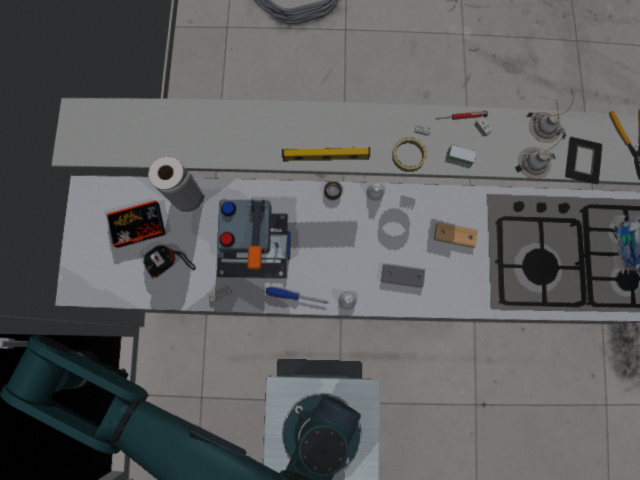

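```bash
python3 - <<'E'
from h import *
p=snap('top');im=p['img'][:,:,::-1]
a=cv2.resize(im[170:320,190:350],None,fx=5,fy=5,interpolation=cv2.INTER_CUBIC)[:600,:800]
cv2.imwrite('pics/tz.png',a)
a=cv2.resize(im[180:300,360:490],None,fx=5,fy=5,interpolation=cv2.INTER_CUBIC)
cv2.imwrite('pics/tz2.png',a)
p=snap('scene');im=p['img'][:,:,::-1]
a=cv2.resize(im[150:300,210:370],None,fx=4,fy=4,interpolation=cv2.INTER_CUBIC)
cv2.imwrite('pics/sz.png',a)
E
```

```text
(no output)
```

View pics/tz.png

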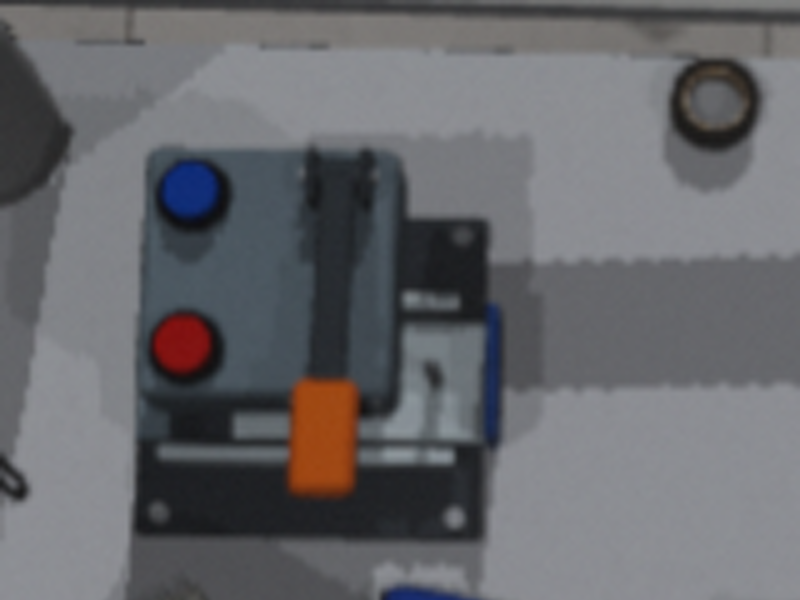

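View pics/sz.png

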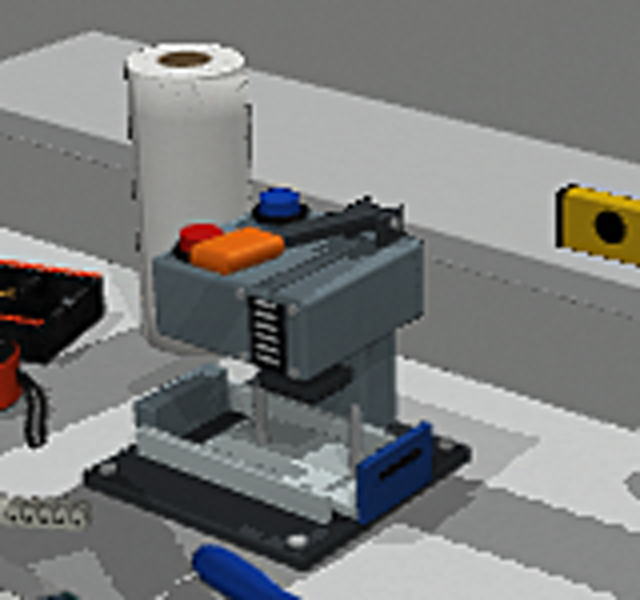

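View pics/tz2.png

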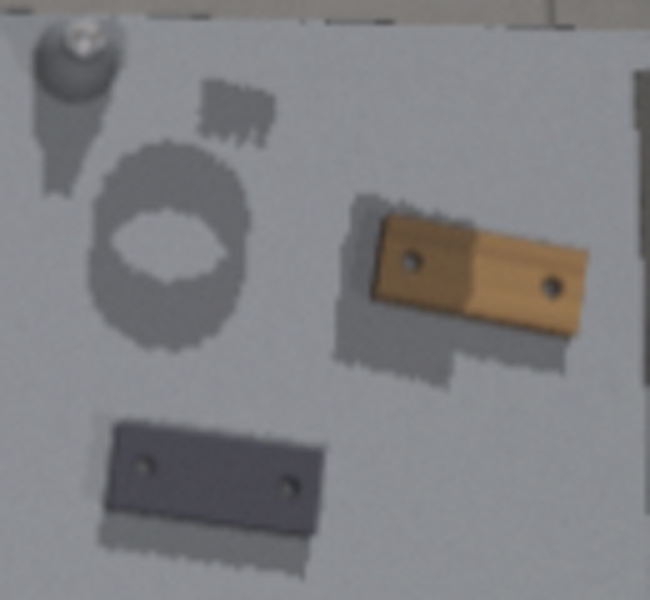

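```bash
python3 - <<'E'
from h import *
p=snap('top')
# colour masks: blue btn, red btn, orange pad
hsv=cv2.cvtColor(p['img'],cv2.COLOR_RGB2HSV)
C=cloud(p)
def m(h0,h1,box,s=120):
    M=np.zeros((480,640),bool);l,t,r,b=box
    M[t:b,l:r]=True
    return M&(hsv[...,0]>=h0)&(hsv[...,0]<=h1)&(hsv[...,1]>s)&(hsv[...,2]>60)
for n,M,z in [('eject',m(105,125,(218,195,242,220)),.178),('rel',m(0,6,(215,228,240,252))|m(172,180,(215,228,240,252)),.178),('pad',m(5,20,(240,240,268,275)),.21),('lip',m(100,125,(270,225,300,280)),None)]:
    ys,xs=np.where(M); c=np.array([xs.mean(),ys.mean()]); P=C[ys,xs]
    print(n,len(xs),c.round(1),(xs.min(),xs.max(),ys.min(),ys.max()),'depthmed',np.median(P,0).round(4), 'zs',np.percentile(P[:,2],[5,50,95]).round(3), 'onz',onz(p,c,z).round(4) if z else '')
    if z:
        k=np.abs(P[:,2]-np.percentile(P[:,2],80))<.006; print('  top',k.sum(),P[k].mean(0).round(4))
E
```

```text
eject 102 [227.5 207.1] (np.int64(222), np.int64(233), np.int64(202), np.int64(212)) depthmed [0.5893 0.2635 0.1773] zs [0.167 0.177 0.182] onz [[0.5889 0.2632 0.178 ]]
  top 86 [0.588  0.263  0.1779]
rel 107 [226.  238.2] (np.int64(221), np.int64(231), np.int64(233), np.int64(244)) depthmed [0.5066 0.2622 0.1774] zs [0.168 0.177 0.182] onz [[0.5062 0.262  0.178 ]]
  top 89 [0.5053 0.2614 0.1782]
pad 312 [254.1 257.3] (np.int64(247), np.int64(261), np.int64(245), np.int64(269)) depthmed [0.4545 0.1832 0.2077] zs [0.201 0.208 0.213] onz [[0.4536 0.1831 0.21  ]]
  top 248 [0.4508 0.1822 0.2089]
lip 66 [287.9 242.9] (np.int64(287), np.int64(289), np.int64(231), np.int64(256)) depthmed [0.5192 0.1081 0.0597] zs [0.054 0.06  0.066] onz
```

```bash
cat >> h.py <<'E'
from scipy.spatial.transform import Rotation as Ro
def Rnow(s=None):
    s=s or manip.read_state(); w,x,y,z=s['ee_rot']; return Ro.from_quat([x,y,z,w]).as_matrix()
def go(tgt,yaw=None,s=None):
    """yaw: world direction (deg) of tool z (mod 180); prints turn, shift for the move"""
    s=s or manip.read_state(); R=Rnow(s); sh=R.T@(np.array(tgt)-s['tcp_pos'])
    cur=np.degrees(np.arctan2(R[1,2],R[0,2]))
    if yaw is None: yaw=cur
    yaw=cur+(yaw-cur+90)%180-90
    a=np.radians(yaw); x=np.array([0,0,-1.]); z=np.array([np.cos(a),np.sin(a),0]); Rt=np.c_[x,np.cross(z,x),z]
    w=Ro.from_matrix(R.T@Rt).as_rotvec()
    print('t',round(s['time'],2),'tcp',s['tcp_pos'].round(4),'yaw',cur.round(1),'->',round(yaw,1),'tilt',np.degrees(np.arccos(-R[2,0])).round(2),'q6',s['joint_positions'][5].round(2),'F',s['contact_force'].round(1),'w',round(s['grip_width'],4))
    print('turn',w.round(4),'shift',sh.round(4),'| xdir',R[:,0].round(3),'y',R[:,1].round(3),'z',R[:,2].round(3))
E
python3 - <<'E'
from h import *
p=snap('top');C=cloud(p)
for n in['paper_roll','measure','cross_driver','black_tape','bulb_a','strip']:
    print(n,[(np.round(x['rect']).tolist(),round(x['score'],2)) for x in manip.search_frame(p,n)[:3]])
for uv in[(168,168),(164,257),(283,294),(332,190),(375,190),(347,298),(220,293)]: print(uv,C[uv[1],uv[0]].round(3))
go((0.588,0.263,0.25),0)
E
```

```text
paper_roll [([153.0, 156.0, 204.0, 213.0], 0.89), ([266.0, 287.0, 327.0, 302.0], 0.5), ([250.0, 200.0, 263.0, 270.0], 0.41)]
measure [([142.0, 242.0, 192.0, 280.0], 0.83), ([222.0, 200.0, 238.0, 216.0], 0.16)]
cross_driver [([267.0, 289.0, 301.0, 300.0], 0.77)]
black_tape [([326.0, 181.0, 340.0, 200.0], 0.76), ([342.0, 292.0, 357.0, 310.0], 0.39)]
bulb_a [([341.0, 294.0, 358.0, 309.0], 0.54), ([366.0, 183.0, 385.0, 200.0], 0.49)]
strip [([210.0, 288.0, 231.0, 301.0], 0.57)]
(168, 168) [0.686 0.424 0.197]
(164, 257) [0.473 0.461 0.039]
(283, 294) [0.38  0.118 0.025]
(332, 190) [ 0.695 -0.014 -0.   ]
(375, 190) [ 0.683 -0.136  0.056]
(347, 298) [ 0.372 -0.06   0.05 ]
(220, 293) [0.378 0.299 0.014]
t 2.2 tcp [0.1771 0.5207 0.2393] yaw 71.2 -> 0.0 tilt 0.01 q6 -0.1 F [ 0.1 -0.2  0.2] w 0.0853
turn [ 1.243e+00  1.000e-04 -0.000e+00] shift [-0.0107 -0.472  -0.1117] | xdir [ 0.  0. -1.] y [-0.947  0.322 -0.   ] z [0.322 0.947 0.   ]
```

```bash
python3 -m inch '[0.12,0,0,-0.01,-0.04,-0.01,255, 0.24,0,0,-0.01,-0.08,-0.019,255, 0.36,0,0,-0.01,-0.12,-0.028,255, 0.48,0,0,-0.01,-0.16,-0.038,255, 0.6,0,0,-0.01,-0.2,-0.047,255, 0.72,0,0,-0.01,-0.24,-0.057,255, 0.84,0,0,-0.01,-0.28,-0.066,255, 0.96,0,0,-0.01,-0.32,-0.076,255, 1.08,0,0,-0.01,-0.36,-0.085,255, 1.2,0,0,-0.01,-0.39,-0.092,255]'
python3 -c "
from h import *
go((0.588,0.263,0.25),0)"
```

```text
time: 3.03
tcp_pos: [0.5192, 0.3057, 0.2491]
ee_rot: [0.707, -0.013, 0.707, 0.012]
contact_force: [0.1, 1.0, -0.5]
grip_width: -0.0003
t 3.03 tcp [0.5192 0.3057 0.2491] yaw 2.0 -> 0.0 tilt 0.05 q6 0.4 F [ 0.1  1.  -0.5] w -0.0003
turn [0.0349 0.0007 0.0006] shift [-0.0008 -0.0451  0.0673] | xdir [ 0.001 -0.001 -1.   ] y [-0.035  0.999 -0.001] z [0.999 0.035 0.001]
```

```bash
python3 -m inch '[0.035,0,0,0,-0.022,0.033,255, 0.035,0,0,0,-0.045,0.067,255, 0.035,0,0,0.02,-0.045,0.067,255, 0.035,0,0,0.04,-0.045,0.067,255, 0.035,0,0,0.05,-0.045,0.067,255, 0.035,0,0,0.05,-0.045,0.067,255, 0.035,0,0,0.05,-0.045,0.067,255, 0.035,0,0,0.05,-0.045,0.067,255, 0.035,0,0,0.05,-0.045,0.067,255, 0.035,0,0,0.05,-0.045,0.067,255]'
python3 -c "
from h import *
go((0.588,0.263,0.175),0)"
```

```text
time: 3.87
tcp_pos: [0.5859, 0.2666, 0.2013]
ee_rot: [0.708, -0.003, 0.706, 0.003]
contact_force: [-1.0, 0.4, 0.5]
grip_width: 0.0002
t 3.87 tcp [0.5859 0.2666 0.2013] yaw 0.5 -> 0.0 tilt 0.18 q6 0.33 F [-1.   0.4  0.5] w 0.0002
turn [ 0.0088  0.003  -0.0011] shift [ 0.0263 -0.0037  0.002 ] | xdir [ 0.003  0.001 -1.   ] y [-0.009  1.     0.001] z [1.    0.009 0.003]
```

```bash
python3 -m inch '[0.009,0.003,0,0.008,-0.003,0.002,255, 0.009,0.003,0,0.014,-0.003,0.002,255, 0.009,0.003,0,0.018,-0.003,0.002,255, 0.009,0.003,0,0.022,-0.003,0.002,255, 0.009,0.003,0,0.026,-0.003,0.002,255, 0.009,0.003,0,0.027,-0.003,0.002,255, 0.009,0.003,0,0.027,-0.003,0.002,255, 0.009,0.003,0,0.027,-0.003,0.002,255, 0.009,0.003,0,0.027,-0.003,0.002,255, 0.009,0.003,0,0.027,-0.003,0.002,255]'
python3 -c "
from h import *
go((0.588,0.263,0.25),0);snap('scene','s1.png');snap('top','t1.png')"
```

```text
time: 4.7
tcp_pos: [0.5883, 0.2628, 0.178]
ee_rot: [0.708, 0.001, 0.706, -0.0]
contact_force: [-3.3, -2.0, 17.1]
grip_width: 0.0002
t 4.7 tcp [0.5883 0.2628 0.178 ] yaw -0.1 -> 0.0 tilt 0.17 q6 0.33 F [-3.3 -2.  17.1] w 0.0002
turn [-0.0012  0.0027 -0.0011] shift [-0.072   0.0003 -0.0001] | xdir [ 0.003  0.001 -1.   ] y [0.001 1.    0.001] z [ 1.    -0.001  0.003]
```

View pics/s1.png

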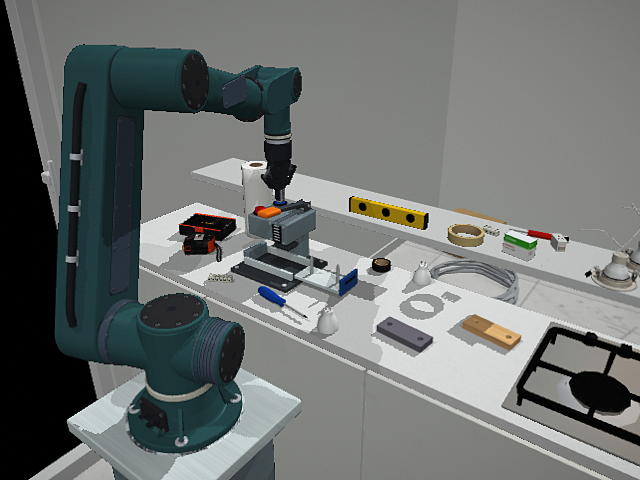

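```bash
cat >> h.py <<'E'
def plate(p,hue,box,z=.016,tag=None):
    """fit the top-face by colour+height -> center, angle deg of long axis"""
    hsv=cv2.cvtColor(p['img'],cv2.COLOR_RGB2HSV); C=cloud(p)
    M=np.zeros((480,640),bool);l,t,r,b=box; M[t:b,l:r]=True
    if hue=='wood': M&=(hsv[...,0]>5)&(hsv[...,0]<25)&(hsv[...,1]>90)
    if hue=='grey': M&=(hsv[...,2]<100)&(hsv[...,0]>110)&(hsv[...,0]<150)&(hsv[...,1]>25)
    M=cv2.morphologyEx(M.astype(np.uint8),cv2.MORPH_CLOSE,np.ones((7,7)))
    n,L,st,ce=cv2.connectedComponentsWithStats(M); i=1+np.argmax(st[1:,4]); M=(L==i)
    ys,xs=np.where(M); P=C[ys,xs]; zt=np.median(P[:,2])
    c,_=cv2.findContours(M.astype(np.uint8),cv2.RETR_EXTERNAL,cv2.CHAIN_APPROX_NONE)
    W=onz(p,max(c,key=len).reshape(-1,2),z)[:,:2]
    r=cv2.minAreaRect((W*1000).astype(np.float32)); (cx,cy),(w,h),a=r
    if w<h: a+=90
    print(hue,'n',len(xs),'ctr',np.round([cx/1000,cy/1000],4),'size',sorted([round(w),round(h)]),'long axis deg',round(a%180,1),'zmed',zt.round(4),'mean',onz(p,[xs.mean(),ys.mean()],z)[0].round(4))
E
python3 - <<'E'
from h import *
p=snap('top','t2.png'); plate(p,'wood',(415,205,490,265)); plate(p,'grey',(365,250,440,300))
im=p['img'][:,:,::-1]
a=cv2.resize(im[150:320,200:500],None,fx=2.6,fy=2.6,interpolation=cv2.INTER_CUBIC)
cv2.imwrite('pics/t2z.png',a)
hsv=cv2.cvtColor(p['img'],cv2.COLOR_RGB2HSV)
print(hsv[275,400],hsv[270,390])
p=snap('scene'); plate(p,'wood',(450,305,530,360)); plate(p,'grey',(365,310,440,360))
E
```

```text
wood n 656 ctr [ 0.5664 -0.3776] size [49, 118] long axis deg 80.9 zmed 0.0155 mean [ 0.5666 -0.3779  0.016 ]
grey n 646 ctr [ 0.4428 -0.2208] size [48, 118] long axis deg 82.4 zmed 0.0161 mean [ 0.4424 -0.2206  0.016 ]
[120  28  91] [125  32  89]
wood n 978 ctr [ 0.5563 -0.3808] size [68, 127] long axis deg 80.6 zmed 0.0146 mean [ 0.5551 -0.3837  0.016 ]
grey n 58 ctr [ 0.4251 -0.2794] size [19, 57] long axis deg 174.3 zmed 0.0104 mean [ 0.4245 -0.2833  0.016 ]
```

View pics/t2z.png

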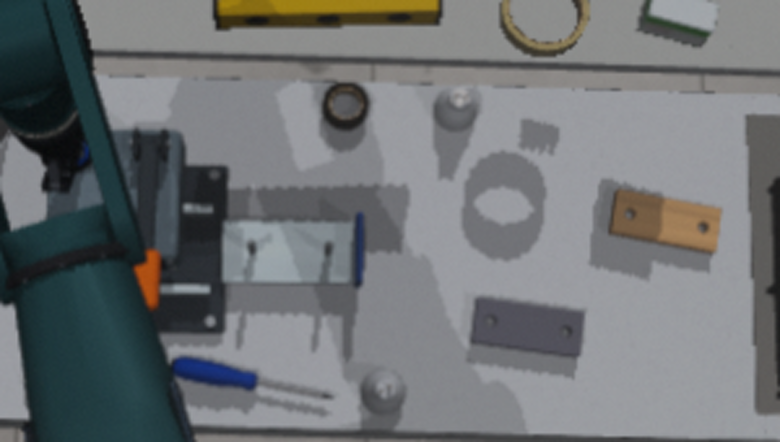

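```bash
python3 - <<'E'
from h import *
p=snap('top');im=p['img'][:,:,::-1]
np.savez('/tmp/top.npz',img=p['img'],z=p['z_map'])
a=cv2.resize(im[225:270,280:345],None,fx=12,fy=12,interpolation=cv2.INTER_CUBIC); cv2.imwrite('pics/trayz.png',a)
C=cloud(p)
hsv=cv2.cvtColor(p['img'],cv2.COLOR_RGB2HSV)
M=np.zeros((480,640),bool);M[220:270,330:345]=1
M&=(hsv[...,0]>100)&(hsv[...,0]<125)&(hsv[...,1]>120)
ys,xs=np.where(M);P=C[ys,xs];k=P[:,2]>.05
print('lip',k.sum(),P[k].mean(0).round(4),P[k].min(0).round(4),P[k].max(0).round(4))
# bed region depth
M=(np.abs(C[...,2]-.024)<.004)&(C[...,0]>.42)&(C[...,0]<.58)&(C[...,1]>-.06)&(C[...,1]<.2)
ys,xs=np.where(M);P=C[ys,xs];print('bed',len(P),np.percentile(P,[1,50,99],axis=0).round(4).tolist())
r=cv2.minAreaRect((P[:,:2]*1000).astype(np.float32));print(r)
M=(C[...,2]>.045)&(C[...,0]>.44)&(C[...,0]<.56)&(C[...,1]>-.03)&(C[...,1]<.085)
ys,xs=np.where(M);print('pins',list(zip(xs,ys,C[ys,xs].round(3).tolist())))
p=snap('scene','s2.png');im=p['img'][:,:,::-1]
a=cv2.resize(im[230:310,260:370],None,fx=7,fy=7,interpolation=cv2.INTER_CUBIC); cv2.imwrite('pics/trays.png',a)
C=cloud(p)
M=(C[...,2]>.035)&(C[...,0]>.46)&(C[...,0]<.54)&(C[...,1]>-.025)&(C[...,1]<.1)
ys,xs=np.where(M);print('pinsS',list(zip(xs,ys,C[ys,xs].round(3).tolist())))
E
```

```text
lip 47 [ 0.5182 -0.0394  0.06  ] [ 0.4851 -0.0415  0.0538] [ 0.5557 -0.037   0.0665]
bed 998 [[0.4673, -0.0369, 0.0201], [0.5156, 0.0372, 0.0239], [0.553, 0.1558, 0.0279]]
((495.14935302734375, 69.98820495605469), (215.58963012695312, 121.2744140625), 87.87602996826172)
pins [(np.int64(298), np.int64(243), [0.519, 0.08, 0.069]), (np.int64(299), np.int64(243), [0.518, 0.077, 0.075]), (np.int64(300), np.int64(243), [0.518, 0.074, 0.077]), (np.int64(329), np.int64(243), [0.519, -0.006, 0.081]), (np.int64(330), np.int64(243), [0.52, -0.009, 0.08]), (np.int64(298), np.int64(244), [0.516, 0.079, 0.07]), (np.int64(299), np.int64(244), [0.515, 0.076, 0.074]), (np.int64(300), np.int64(244), [0.515, 0.074, 0.075]), (np.int64(301), np.int64(244), [0.517, 0.071, 0.065]), (np.int64(328), np.int64(244), [0.518, -0.004, 0.07]), (np.int64(329), np.int64(244), [0.517, -0.007, 0.078]), (np.int64(330), np.int64(244), [0.517, -0.009, 0.079]), (np.int64(331), np.int64(244), [0.519, -0.012, 0.068]), (np.int64(298), np.int64(245), [0.517, 0.08, 0.048]), (np.int64(299), np.int64(245), [0.513, 0.077, 0.07]),
[... 5062 characters left out ...]
(278), [0.517, -0.007, 0.044]), (np.int64(345), np.int64(278), [0.516, -0.011, 0.046]), (np.int64(346), np.int64(278), [0.518, -0.013, 0.046]), (np.int64(343), np.int64(279), [0.517, -0.004, 0.04]), (np.int64(344), np.int64(279), [0.512, -0.011, 0.045]), (np.int64(345), np.int64(279), [0.516, -0.011, 0.043]), (np.int64(346), np.int64(279), [0.517, -0.013, 0.043]), (np.int64(343), np.int64(280), [0.512, -0.008, 0.041]), (np.int64(344), np.int64(280), [0.514, -0.009, 0.04]), (np.int64(345), np.int64(280), [0.514, -0.013, 0.042]), (np.int64(346), np.int64(280), [0.523, -0.01, 0.037]), (np.int64(343), np.int64(281), [0.513, -0.007, 0.038]), (np.int64(345), np.int64(281), [0.514, -0.012, 0.039])]
```

View pics/trayz.png

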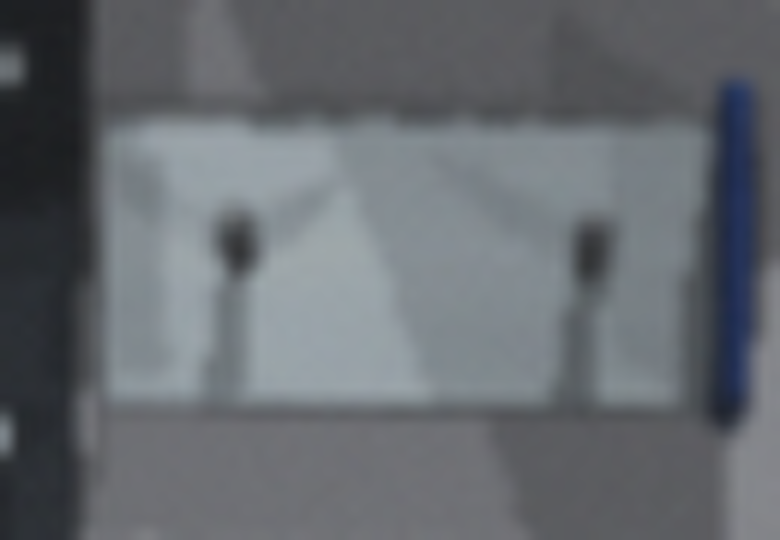

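View pics/trays.png

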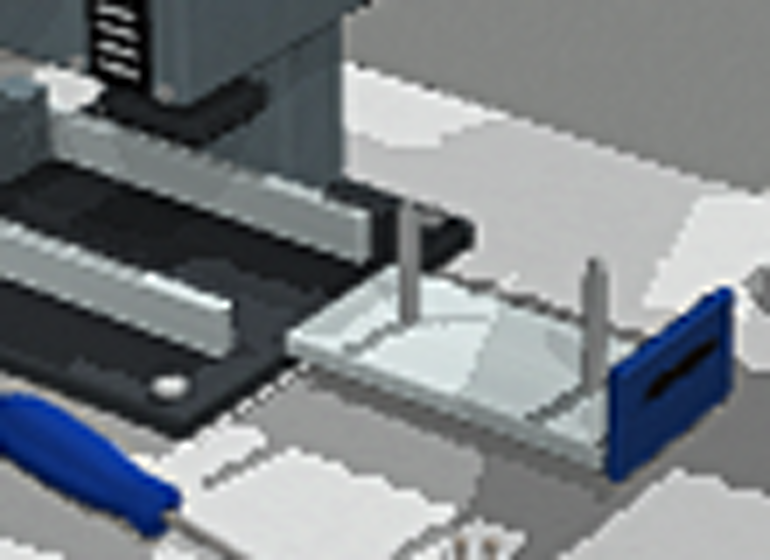

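```bash
python3 - <<'E'
from h import *
p=snap('top')
g=lambda a,b:(280+a/12-.5+.5/12,225+b/12-.5+.5/12)
for n,uv,z in [('bed far L',(110,122),.024),('bed far R',(690,124),.024),('bed near L',(110,402),.024),('bed near R',(690,408),.024),('left mid',(104,260),.024),('lip top far',(738,80),.06),('lip top near',(730,412),.06),('pinA',(239,225),.077),('pinB',(594,228),.077),('pinAbase',(228,402),.024)]:
    print(n,onz(p,g(*uv),z)[0].round(4))
ps=snap('scene')
g=lambda a,b:(260+a/7-.5+.5/7,230+b/7-.5+.5/7)
for n,uv,z in [('pinA',(409,205),.077),('pinB',(596,263),.077),('pinA base',(409,322),.024)]:
    print(n,onz(ps,g(*uv),z)[0].round(4))
go((0.4426,-0.2207,0.12),82.4-90)
E
```

```text
bed far L [0.551  0.1086 0.024 ]
bed far R [ 0.5544 -0.0307  0.024 ]
bed near L [0.483  0.1061 0.024 ]
bed near R [ 0.4855 -0.032   0.024 ]
left mid [0.5173 0.1088 0.024 ]
lip top far [ 0.5579 -0.0401  0.06  ]
lip top near [ 0.4791 -0.0396  0.06  ]
pinA [0.5169 0.0752 0.077 ]
pinB [ 0.5185 -0.0066  0.077 ]
pinAbase [0.4838 0.078  0.024 ]
pinA [0.5119 0.0715 0.077 ]
pinB [ 0.5162 -0.0094  0.077 ]
pinA base [0.5162 0.0749 0.024 ]
t 5.1 tcp [0.5883 0.2628 0.178 ] yaw -0.1 -> -7.6 tilt 0.16 q6 0.33 F [-3.5 -3.2 16.3] w 0.0001
turn [ 0.1314  0.0026 -0.0013] shift [ 0.057  -0.4837 -0.1452] | xdir [ 0.003  0.001 -1.   ] y [0.001 1.    0.001] z [ 1.    -0.001  0.003]
```

```bash
python3 -m inch '[0,0,0,-0.035,0,0,255, 0,0,0,-0.065,-0.015,-0.005,255, 0.03,0,0,-0.065,-0.053,-0.017,255, 0.05,0,0,-0.065,-0.092,-0.028,255, 0.07,0,0,-0.065,-0.131,-0.04,200, 0.09,0,0,-0.065,-0.17,-0.052,100, 0.11,0,0,-0.065,-0.209,-0.063,0, 0.13,0,0,-0.065,-0.248,-0.075,0, 0.13,0,0,-0.06,-0.287,-0.086,0, 0.13,0,0,-0.05,-0.326,-0.098,0]'
python3 -c "
from h import *
go((0.4426,-0.2207,0.06),82.4-90)"
```

```text
time: 5.93
tcp_pos: [0.4889, -0.0642, 0.2232]
ee_rot: [0.705, 0.046, 0.706, -0.046]
contact_force: [1.5, -0.8, -0.0]
grip_width: 0.0723
t 5.93 tcp [ 0.4889 -0.0642  0.2232] yaw -7.5 -> -7.6 tilt 0.06 q6 -0.11 F [ 1.5 -0.8 -0. ] w 0.0723
turn [ 0.0021 -0.001   0.0003] shift [ 0.1632 -0.1612 -0.0254] | xdir [-0.001 -0.    -1.   ] y [ 0.13   0.991 -0.   ] z [ 0.991 -0.13  -0.001]
```

```bash
python3 -m inch '[0,0,0,0.005,-0.04,-0.006,0, 0,0,0,0.02,-0.075,-0.012,0, 0,0,0,0.04,-0.105,-0.017,0, 0,0,0,0.065,-0.13,-0.021,0, 0,0,0,0.09,-0.148,-0.023,0, 0,0,0,0.11,-0.157,-0.025,0, 0,0,0,0.13,-0.158,-0.025,0, 0,0,0,0.145,-0.158,-0.025,0, 0,0,0,0.155,-0.158,-0.025,0, 0,0,0,0.155,-0.158,-0.025,0]'
python3 -c "
from h import *
p=snap('scene','s3.png')
go((0.4426,-0.2207,0.010),82.4-90)"
```

```text
time: 6.77
tcp_pos: [0.4415, -0.2146, 0.0645]
ee_rot: [0.702, 0.048, 0.709, -0.045]
contact_force: [-0.1, -0.8, -0.2]
grip_width: 0.0854
t 6.82 tcp [ 0.4426 -0.2151  0.0663] yaw -7.5 -> -7.6 tilt 0.36 q6 -0.44 F [ 0.1  0.1 -0.1] w 0.0852
turn [ 0.0018 -0.0062 -0.0014] shift [ 0.0563 -0.0056  0.001 ] | xdir [-0.006  0.002 -1.   ] y [0.131 0.991 0.001] z [ 0.991 -0.13  -0.006]
```

View pics/s3.png

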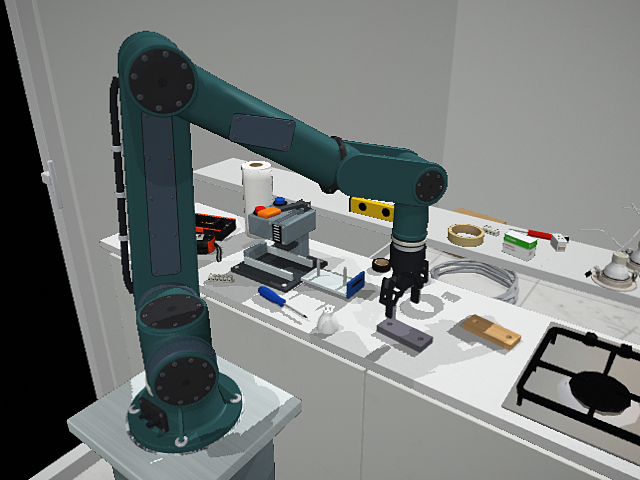

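```bash
python3 -m inch '[0.002,-0.006,0,0.012,-0.003,0.001,0, 0.002,-0.006,0,0.025,-0.006,0.001,0, 0.002,-0.006,0,0.038,-0.006,0.001,0, 0.002,-0.006,0,0.048,-0.006,0.001,0, 0.002,-0.006,0,0.054,-0.006,0.001,0, 0.002,-0.006,0,0.056,-0.006,0.001,0, 0.002,-0.006,0,0.056,-0.006,0.001,0, 0.002,-0.006,0,0.056,-0.006,0.001,80, 0.002,-0.006,0,0.056,-0.006,0.001,255, 0.002,-0.006,0,0.056,-0.006,0.001,255]'
python3 -m inch '[0,0,0,0,0,0,255, 0,0,0,0,0,0,255, 0,0,0,0,0,0,255, 0,0,0,0,0,0,255, 0,0,0,-0.008,0,0,255, 0,0,0,-0.02,0,0,255, 0,0,0,-0.04,0,0,255, 0,0,0,-0.065,0,0,255, 0,0,0,-0.09,0,0,255, 0,0,0,-0.1,0,0,255]'
python3 -c "
from h import *
p=snap('scene','s4.png');p=snap('top','t4.png')
im=p['img'][:,:,::-1]
go((0.518,0.034,0.12),1.0)"
```

```text
time: 7.65
tcp_pos: [0.4442, -0.2223, 0.0126]
ee_rot: [0.707, 0.046, 0.704, -0.047]
contact_force: [0.7, -0.2, 0.3]
grip_width: 0.0515
time: 8.48
tcp_pos: [0.4445, -0.2227, 0.1152]
ee_rot: [0.708, 0.046, 0.703, -0.048]
contact_force: [0.6, -0.7, -0.5]
grip_width: 0.0484
t 8.58 tcp [ 0.4445 -0.2227  0.114 ] yaw -7.6 -> 1.0 tilt 0.44 q6 -0.45 F [ 0.6  0.4 -1. ] w 0.048
turn [-0.1504  0.0071  0.0029] shift [-0.0063  0.2642  0.0389] | xdir [ 0.007 -0.003 -1.   ] y [ 0.133  0.991 -0.002] z [ 0.991 -0.133  0.007]
```

View pics/s4.png

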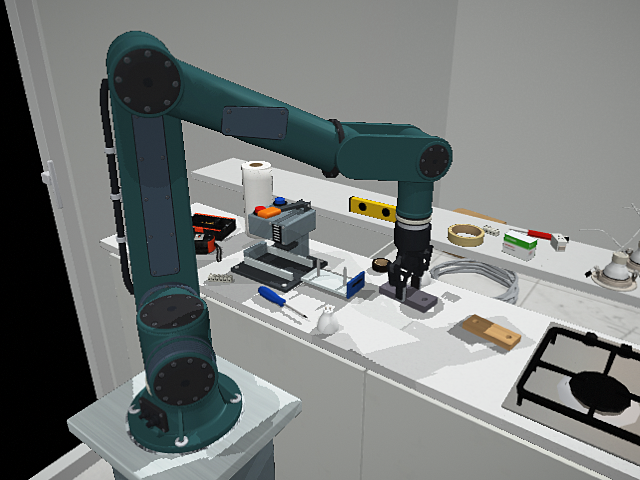

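View pics/t4.png

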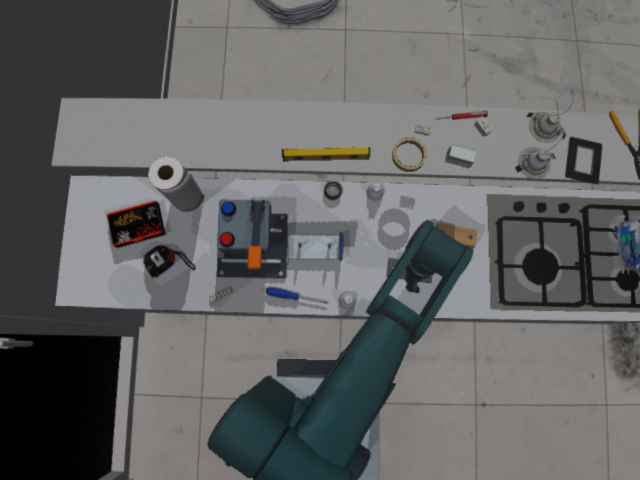

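```bash
python3 -m inch '[-0.02,0.007,0.003,-0.006,0.03,0.004,255, -0.04,0.007,0.003,-0.006,0.065,0.009,255, -0.06,0.007,0.003,-0.006,0.1,0.015,255, -0.08,0.007,0.003,-0.006,0.135,0.02,255, -0.1,0.007,0.003,-0.006,0.17,0.026,255, -0.12,0.007,0.003,-0.006,0.2,0.03,255, -0.14,0.007,0.003,-0.006,0.23,0.034,255, -0.15,0.007,0.003,-0.006,0.25,0.037,255, -0.15,0.007,0.003,-0.006,0.26,0.039,255, -0.15,0.007,0.003,-0.006,0.263,0.039,255]'
python3 -m inch '[0,0,0,0,0,0,255, 0,0,0,0,0,0,255, 0,0,0,0,0,0,255, 0,0,0,0,0,0,255, 0,0,0,0,0,0,255, 0,0,0,0,0,0,255, 0,0,0,0,0,0,255, 0,0,0,0,0,0,255, 0,0,0,0,0,0,255, 0,0,0,0,0,0,255]'
python3 - <<'E'
from h import *
p=snap('scene');im=p['img'][:,:,::-1]
cv2.imwrite('pics/s5.png',cv2.resize(im[200:310,250:400],None,fx=5,fy=5,interpolation=cv2.INTER_CUBIC))
p=snap('top');im=p['img'][:,:,::-1]
cv2.imwrite('pics/t5.png',cv2.resize(im[200:290,260:370],None,fx=6,fy=6,interpolation=cv2.INTER_CUBIC))
go((0.518,0.0325,0.12),1.0)
E
```

```text
time: 9.42
tcp_pos: [0.5161, 0.035, 0.1157]
ee_rot: [0.704, -0.006, 0.71, 0.008]
contact_force: [-0.8, 0.0, -1.2]
grip_width: 0.0479
time: 10.25
tcp_pos: [0.5169, 0.0335, 0.1179]
ee_rot: [0.706, -0.005, 0.708, 0.007]
contact_force: [0.0, 0.5, -0.8]
grip_width: 0.0481
t 10.35 tcp [0.5169 0.0336 0.1178] yaw 1.0 -> 1.0 tilt 0.27 q6 -0.06 F [ 0.1  0.3 -0.5] w 0.048
turn [-0.0003 -0.0038 -0.0027] shift [-0.0022 -0.0011  0.0011] | xdir [-0.004  0.003 -1.   ] y [-0.017  1.     0.003] z [ 1.     0.017 -0.004]
```

View pics/s5.png

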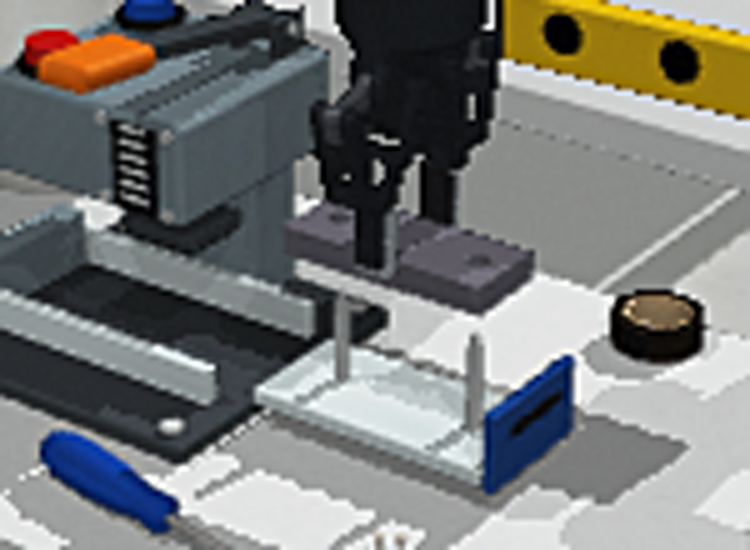

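View pics/t5.png

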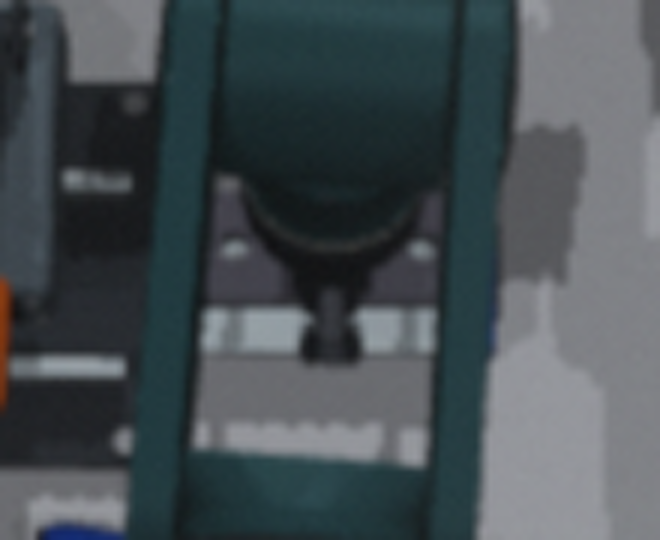

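```bash
python3 - <<'E'
from h import *
p=snap('top');im=p['img'];C=cloud(p)
g=cv2.cvtColor(im,cv2.COLOR_RGB2GRAY).astype(float)
for x0,y0 in[(299,241.5),(330,241.5)]:
    x0=int(x0);y0=int(y0);b=g[y0-4:y0+5,x0-5:x0+6]; print(b.astype(int))
    w=np.clip(b-95,0,None); v,u=np.mgrid[y0-4:y0+5,x0-5:x0+6]
    c=np.array([(w*u).sum()/w.sum(),(w*v).sum()/w.sum()]); print(c.round(2),onz(p,c,.114)[0].round(4),onz(p,c,.12)[0].round(4))
print(C[241:250,295,2].round(3),C[246:249,305].round(3))
ps=snap('scene'); im=ps['img'];C=cloud(ps)
for uv in [(250+500/5,200+250/5),(250+340/5,200+228/5)]: print(uv,depthpt(ps,uv).round(4))
# scene: hole pixels
for uv in [(250+482/5,200+262/5),(250+341/5,200+218/5)]: print('hole',onz(ps,uv,.1215).round(4),onz(ps,uv,.118).round(4))
E
```

```text
[[ 29  49  65  66  66  65  59  43  24  27  39]
 [ 30  48  64  61  55  58  57  52  30  21  26]
 [ 30  49  60  52  52  61  54  53  45  29  22]
 [ 34  51  65  74  98 103  89  67  58  44  23]
 [ 36  55  74 105 129 125 114  85  68  55  36]
 [ 37  59  78 100 112 104  97  80  69  64  51]
 [ 38  60  70  76  80  77  72  68  66  67  64]
 [ 40  63  67  68  68  69  68  67  67  68  68]
 [ 44  65  68  67  68  67  68  69  68  67  68]]
[298.54 241.16] [0.5158 0.0768 0.114 ] [0.5147 0.0766 0.12  ]
[[ 36  37  30  27  40  56  64  63  52  39  49]
 [ 35  30  25  29  42  53  55  56  50  41  52]
 [ 27  24  28  36  51  56  48  47  41  38  50]
 [ 24  27  43  69  92  92  75  52  38  39  52]
 [ 26  36  58  93 122 121 102  72  43  38  50]
 [ 38  54  64  85 109 112 100  76  43  39  50]
 [ 54  62  64  68  79  83  77  61  40  40  51]
 [ 63  63  63  64  67  66  65  57  41  40  52]
 [ 64  64  64  63  64  64  64  60  40  39  52]]
[329.7  241.38] [ 0.5176 -0.0072  0.114 ] [ 0.5164 -0.007   0.12  ]
[0.116 0.117 0.123 0.12  0.122 0.121 0.119 0.123 0.124] [[0.502 0.059 0.12 ]
 [0.5   0.059 0.116]
 [0.497 0.059 0.117]]
(350.0, 250.0) [[ 0.5326 -0.0134  0.12  ]]
(318.0, 245.6) [[0.5021 0.0639 0.1217]]
hole [[ 0.5139 -0.0151  0.1215]] [[ 0.5195 -0.0113  0.118 ]]
hole [[0.5119 0.0706 0.1215]] [[0.5175 0.0749 0.118 ]]
```

```bash
python3 -m inch '[0,-0.004,-0.003,0,0,0.001,255, 0,-0.004,-0.003,0.005,0,0.001,255, 0,-0.004,-0.003,0.01,0,0.001,255, 0,-0.004,-0.003,0.015,0,0.001,255, 0,-0.004,-0.003,0.02,0,0.001,255, 0,-0.004,-0.003,0.025,0,0.001,255, 0,-0.004,-0.003,0.029,0,0.001,255, 0,-0.004,-0.003,0.033,0,0.001,255, 0,-0.004,-0.003,0.036,0,0.001,255, 0,-0.004,-0.003,0.039,0,0.001,255]'
python3 - <<'E'
from h import *
p=snap('scene');im=p['img'][:,:,::-1]
cv2.imwrite('pics/s6.png',cv2.resize(im[200:310,250:400],None,fx=5,fy=5,interpolation=cv2.INTER_CUBIC))
go((0.5182,0.0331,0.037),1.0)
E
```

```text
time: 11.28
tcp_pos: [0.5179, 0.0337, 0.0786]
ee_rot: [0.707, -0.006, 0.707, 0.006]
contact_force: [0.5, -0.0, -1.0]
grip_width: 0.0479
t 11.33 tcp [0.5178 0.0337 0.0781] yaw 1.0 -> 1.0 tilt 0.02 q6 -0.06 F [ 1.2  0.1 -0.9] w 0.0483
turn [-0.0006  0.0002  0.0002] shift [ 0.0411 -0.0006  0.0004] | xdir [ 0. -0. -1.] y [-0.017  1.    -0.   ] z [1.    0.017 0.   ]
```

View pics/s6.png

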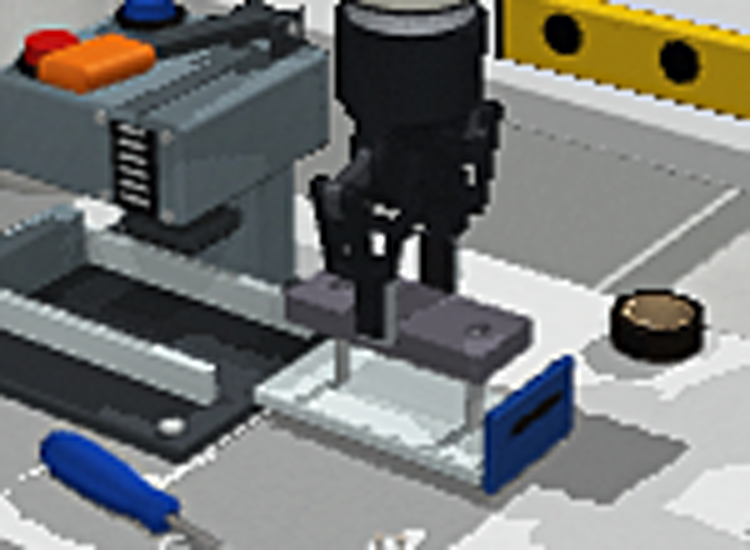

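No force: the holes are engaged on both pins, so I continue down.

```bash
python3 -m inch '[0,0,0,0.005,0,0,255, 0,0,0,0.01,0,0,255, 0,0,0,0.015,0,0,255, 0,0,0,0.02,0,0,255, 0,0,0,0.024,0,0,255, 0,0,0,0.028,0,0,255, 0,0,0,0.032,0,0,255, 0,0,0,0.035,0,0,255, 0,0,0,0.037,0,0,255, 0,0,0,0.038,0,0,255]'
python3 - <<'E'
from h import *
go((0.5182,0.0331,0.036),1.0)
E
```

```text
time: 12.17
tcp_pos: [0.5179, 0.0337, 0.0406]
ee_rot: [0.707, -0.006, 0.707, 0.006]
contact_force: [1.7, -0.0, 0.7]
grip_width: 0.0481
t 12.17 tcp [0.5179 0.0337 0.0406] yaw 1.0 -> 1.0 tilt 0.03 q6 -0.06 F [ 1.7 -0.   0.7] w 0.0481
turn [-0.0005  0.0004  0.0002] shift [ 0.0046 -0.0006  0.0003] | xdir [ 0. -0. -1.] y [-0.017  1.    -0.   ] z [1.    0.017 0.   ]
```

Lower the last few mm, release, and lift.

```bash
python3 -m inch '[0,0,0,0.002,0,0,255, 0,0,0,0.004,0,0,255, 0,0,0,0.005,0,0,255, 0,0,0,0.005,0,0,255, 0,0,0,0.005,0,0,150, 0,0,0,0.005,0,0,0, 0,0,0,0.005,0,0,0, 0,0,0,0.005,0,0,0, 0,0,0,0.005,0,0,0, 0,0,0,0.005,0,0,0]'
python3 -m inch '[0,0,0,-0.015,0,0,0, 0,0,0,-0.035,0,0,0, 0,0,0,-0.06,0,0,0, 0,0,0,-0.09,0,0,0, 0,0,0,-0.12,0,0,0, 0,0,0,-0.14,-0.02,0,0, 0,0,0,-0.14,-0.05,0,0, 0,0,0,-0.14,-0.09,0,0, 0,0,0,-0.14,-0.13,0,0, 0,0,0,-0.14,-0.17,0,0]'
python3 - <<'E'
from h import *
p=snap('scene');im=p['img'][:,:,::-1]
cv2.imwrite('pics/s7.png',im)
p=snap('top','t7.png');plate(p,'wood',(415,205,490,265)); C=cloud(p)
M=(C[...,0]>.44)&(C[...,0]<.60)&(C[...,1]>-.03)&(C[...,1]<.1)&(np.abs(C[...,2]-.04)<.006)
P=C[M];print(len(P),P.mean(0).round(4),np.percentile(P,[2,98],axis=0).round(4).tolist(),(cv2.minAreaRect((P[:,:2]*1000).astype(np.float32))))
go((0.5665,-0.3777,0.06),-9.1)
E
```

```text
time: 13.0
tcp_pos: [0.5175, 0.0337, 0.0355]
ee_rot: [0.707, -0.006, 0.707, 0.006]
contact_force: [0.4, -0.8, 0.4]
grip_width: 0.0854
time: 13.83
tcp_pos: [0.5204, -0.1376, 0.1761]
ee_rot: [0.707, -0.007, 0.707, 0.006]
contact_force: [1.4, -0.5, 0.3]
grip_width: 0.0853
wood n 664 ctr [ 0.5664 -0.3772] size [50, 119] long axis deg 80.9 zmed 0.0159 mean [ 0.5666 -0.3776  0.016 ]
656 [0.5164 0.0332 0.0398] [[0.4924, -0.0245, 0.0347], [0.5407, 0.091, 0.0455]] ((516.2603149414062, 33.294219970703125), (49.643306732177734, 116.99099731445312), 1.6577054262161255)
t 13.93 tcp [ 0.5201 -0.1417  0.1755] yaw 0.6 -> -9.1 tilt 0.17 q6 -0.38 F [1.6 0.4 0.1] w 0.0856
turn [ 0.1687 -0.0002  0.0029] shift [ 0.1162 -0.2361  0.0441] | xdir [-0.    -0.003 -1.   ] y [-0.01   1.    -0.003] z [ 1.    0.01 -0.  ]
```

View pics/s7.png

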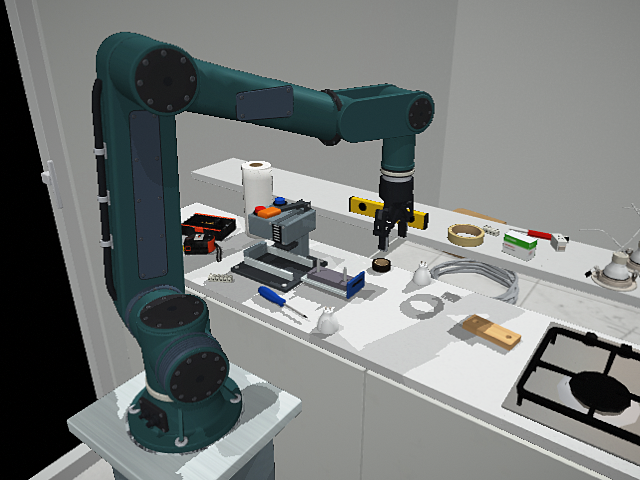

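View pics/t7.png

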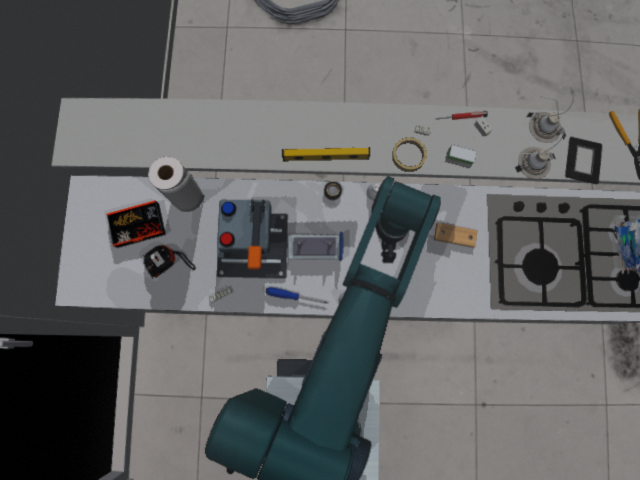

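```bash
python3 -m inch '[0.02,0,0.003,0.005,-0.035,0.007,0, 0.04,0,0.003,0.015,-0.07,0.013,0, 0.06,0,0.003,0.03,-0.105,0.02,0, 0.08,0,0.003,0.045,-0.14,0.026,0, 0.1,0,0.003,0.06,-0.175,0.033,0, 0.12,0,0.003,0.075,-0.205,0.038,0, 0.14,0,0.003,0.09,-0.225,0.042,0, 0.16,0,0.003,0.1,-0.234,0.044,0, 0.17,0,0.003,0.107,-0.234,0.044,0, 0.17,0,0.003,0.11,-0.234,0.044,0]'
python3 -c "
from h import *
p=snap('scene','s8.png')
go((0.5665,-0.3775,0.010),-9.1)"
```

```text
time: 14.77
tcp_pos: [0.5681, -0.3679, 0.064]
ee_rot: [0.704, 0.056, 0.706, -0.052]
contact_force: [-0.2, 1.1, -0.8]
grip_width: 0.0853
t 14.82 tcp [ 0.5682 -0.3674  0.0644] yaw -8.7 -> -9.1 tilt 0.33 q6 -0.51 F [-0.3  0.9 -0.3] w 0.0853
turn [ 0.0071 -0.0026 -0.0052] shift [ 0.0543 -0.0105 -0.    ] | xdir [-0.002  0.005 -1.   ] y [0.151 0.988 0.005] z [ 0.989 -0.151 -0.003]
```

View pics/s8.png

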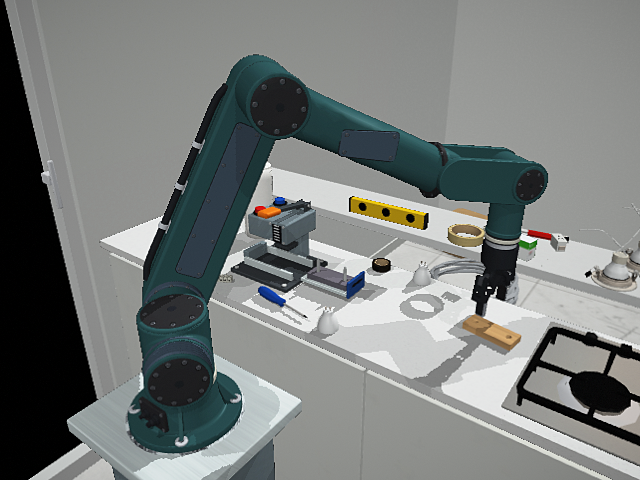

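```bash
python3 -m inch '[0.007,-0.003,-0.005,0.01,-0.005,0,0, 0.007,-0.003,-0.005,0.023,-0.01,0,0, 0.007,-0.003,-0.005,0.036,-0.01,0,0, 0.007,-0.003,-0.005,0.046,-0.01,0,0, 0.007,-0.003,-0.005,0.052,-0.01,0,0, 0.007,-0.003,-0.005,0.054,-0.01,0,0, 0.007,-0.003,-0.005,0.054,-0.01,0,0, 0.007,-0.003,-0.005,0.054,-0.01,0,0, 0.007,-0.003,-0.005,0.054,-0.01,0,80, 0.007,-0.003,-0.005,0.054,-0.01,0,255]'
python3 -m inch '[0,0,0,0,0,0,255, 0,0,0,0,0,0,255, 0,0,0,0,0,0,255, 0,0,0,0,0,0,255, 0,0,0,0,0,0,255, 0,0,0,-0.01,0,0,255, 0,0,0,-0.03,0,0,255, 0,0,0,-0.06,0,0,255, 0,0,0,-0.09,0,0,255, 0,0,0,-0.11,0,0,255]'
python3 -c "
from h import *
p=snap('scene','s9.png')
go((0.5180,0.033,0.135),1.0)"
```

```text
time: 15.65
tcp_pos: [0.5677, -0.3797, 0.013]
ee_rot: [0.706, 0.055, 0.703, -0.058]
contact_force: [0.3, -0.4, 0.1]
grip_width: 0.064
time: 16.48
tcp_pos: [0.567, -0.3791, 0.1245]
ee_rot: [0.706, 0.055, 0.703, -0.058]
contact_force: [0.9, -0.6, -1.0]
grip_width: 0.0482
t 16.53 tcp [ 0.5688 -0.3805  0.1297] yaw -9.2 -> 1.0 tilt 0.77 q6 -0.51 F [ 1.6 -0.9  2.5] w 0.0483
turn [-0.1774  0.0108  0.008 ] shift [-0.0095  0.4001 -0.1159] | xdir [ 0.01  -0.009 -1.   ] y [ 0.159  0.987 -0.007] z [ 0.987 -0.159  0.011]
```

View pics/s9.png

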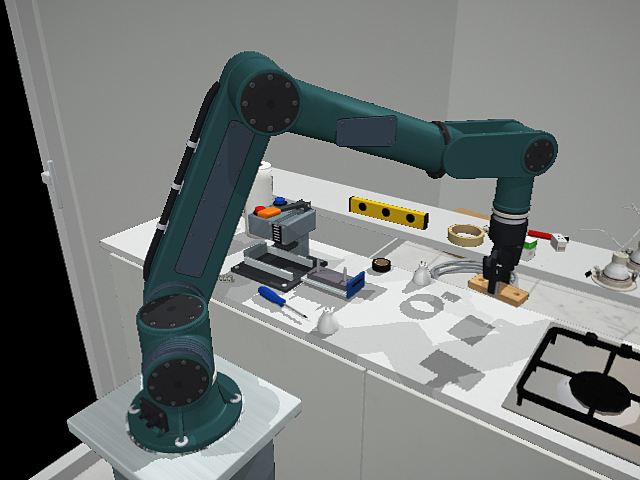

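```bash
python3 -m inch '[-0.02,0.011,0.008,-0.009,0.03,-0.009,255, -0.04,0.011,0.008,-0.009,0.065,-0.019,255, -0.06,0.011,0.008,-0.009,0.1,-0.029,255, -0.08,0.011,0.008,-0.009,0.135,-0.039,255, -0.1,0.011,0.008,-0.009,0.17,-0.049,255, -0.12,0.011,0.008,-0.009,0.205,-0.059,255, -0.14,0.011,0.008,-0.009,0.24,-0.07,255, -0.155,0.011,0.008,-0.009,0.275,-0.08,255, -0.17,0.011,0.008,-0.009,0.305,-0.088,255, -0.177,0.011,0.008,-0.009,0.33,-0.096,255]'
python3 -c "
from h import *
go((0.5180,0.033,0.135),1.0)"
```

```text
time: 17.37
tcp_pos: [0.5232, -0.0353, 0.1288]
ee_rot: [0.704, -0.004, 0.711, 0.009]
contact_force: [1.0, 0.5, -0.8]
grip_width: 0.048
t 17.37 tcp [ 0.5232 -0.0353  0.1288] yaw 1.1 -> 1.0 tilt 0.71 q6 -0.2 F [ 1.   0.5 -0.8] w 0.048
turn [ 0.0013 -0.01   -0.0074] shift [-0.0057  0.0685 -0.004 ] | xdir [-0.01   0.007 -1.   ] y [-0.019  1.     0.007] z [ 1.     0.019 -0.01 ]
```

```bash
python3 -m inch '[0,-0.005,-0.004,-0.006,0.02,-0.002,255, 0,-0.005,-0.004,-0.006,0.04,-0.003,255, 0,-0.005,-0.004,-0.006,0.055,-0.004,255, 0,-0.005,-0.004,-0.006,0.064,-0.004,255, 0,-0.005,-0.004,-0.006,0.068,-0.004,255, 0,-0.005,-0.004,-0.006,0.068,-0.004,255, 0,-0.005,-0.004,-0.006,0.068,-0.004,255, 0,-0.005,-0.004,-0.006,0.068,-0.004,255, 0,-0.005,-0.004,-0.006,0.068,-0.004,255, 0,-0.005,-0.004,-0.006,0.068,-0.004,255]'
python3 - <<'E'
from h import *
p=snap('scene');im=p['img'][:,:,::-1]
cv2.imwrite('pics/s10.png',cv2.resize(im[200:310,250:400],None,fx=5,fy=5,interpolation=cv2.INTER_CUBIC))
p=snap('top');im=p['img'][:,:,::-1]
cv2.imwrite('pics/t10.png',cv2.resize(im[220:260,280:350],None,fx=10,fy=10,interpolation=cv2.INTER_CUBIC))
C=cloud(p);print(C[246:249,305].round(3))
for y0 in(235,):
    print(im[235:250,290:340].mean(2).astype(int)[:, 2:18]); print(im[235:250,290:340].mean(2).astype(int)[:, 32:48])
go((0.518,0.0330,0.12),1.0)
E
```

```text
time: 18.2
tcp_pos: [0.5196, 0.0293, 0.1363]
ee_rot: [0.706, -0.005, 0.708, 0.006]
contact_force: [-0.7, 0.0, -0.6]
grip_width: 0.048
[[0.499 0.058 0.139]
 [0.495 0.058 0.145]
 [0.494 0.058 0.136]]
[[ 51  49  41  28  53  89 101  96  96  99  95  64  27  24  34  42]
 [ 50  49  41  28  61  96  94  76  73  82  95  84  43  22  22  30]
 [ 50  49  38  31  67  94  79  58  58  61  78  92  67  32  19  23]
 [ 50  48  40  34  67  93  75  65  67  66  80  99  94  62  28  21]
 [ 49  47  37  36  73  97  86  74  72  76  91 105 106  88  50  29]
 [ 51  45  34  35  72 103  99  92  86  92  99 108 111 103  86  62]
 [ 50  43  31  39  76 104 105 105 104 106 105 110 114 110 107  94]
 [ 48  43  30  44  80 106 111 109 110 110 111 110 110 112 111 108]
 [ 50  42  29  49  85 107 109 110 111 109 110 110 110 109 110 108]
 [ 49  41  29  56  91 107 110 109 108 110 109 109 110 110 110 104]
 [ 48  41  31  56  92 107 107 110 109 109 108 109 109 111 108  98]
 [ 49  40  29  58  94 104 106 104 105 105 105 106 105 104 104  93]
 [ 49  40  28  54  82  86  86  86  86  87  87  85  86  86  85  78]
 [ 48  40  28  43  64  63  59  
[... 647 characters left out ...]
57  91 102 104 103 105 105 105 106 106 111  99  54  41  51]
 [ 28  64  99 102 104 102 103 103 103 104 105 109  96  46  40  51]
 [ 30  65  98 101 100  99 101 100 100 100 101 105  92  47  41  52]
 [ 47  76  95  96  97  96  96  98  97  97  97  99  85  44  40  51]
 [ 58  80  88  88  88  88  88  87  89  88  88  88  72  41  41  52]
 [ 53  64  70  70  70  70  67  69  71  71  70  71  58  36  43  52]
 [ 60  64  65  65  61  53  55  54  58  65  66  62  51  33  44  53]]
t 18.3 tcp [0.5196 0.0295 0.1363] yaw 0.9 -> 1.0 tilt 0.2 q6 -0.07 F [-0.7 -0.3 -0.7] w 0.0478
turn [-0.0013 -0.0027 -0.0021] shift [ 0.0163  0.0035 -0.0014] | xdir [-0.003  0.002 -1.   ] y [-0.016  1.     0.002] z [ 1.     0.016 -0.003]
```

View pics/s10.png

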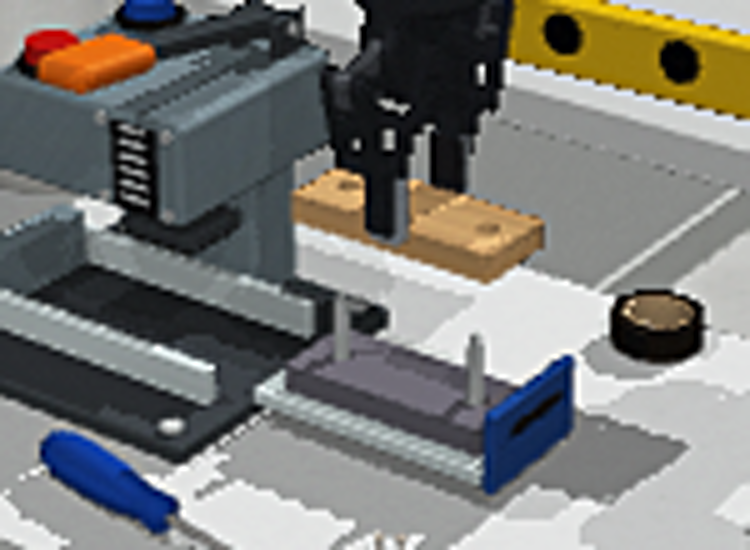

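View pics/t10.png

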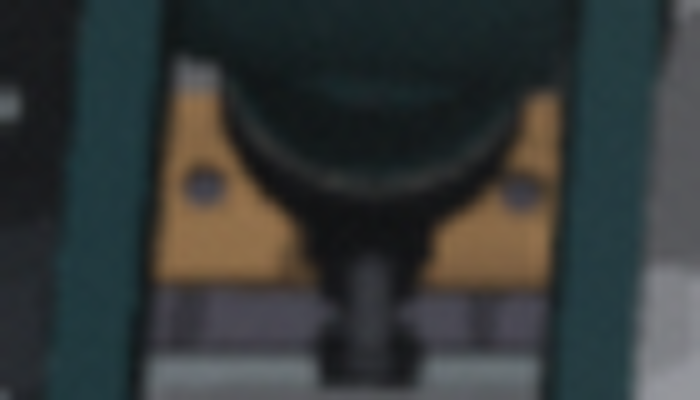

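```bash
python3 - <<'E'
from h import *
p=snap('top')
g=lambda a,b:(280+a/10-.45,220+b/10-.45)
A=onz(p,g(205,186),.1405)[0];B=onz(p,g(521,190),.1405)[0];print(A.round(4),B.round(4),((A+B)/2).round(4),np.linalg.norm(A-B))
s=manip.read_state();print(s['tcp_pos'].round(4))
E
```

```text
[0.519  0.0722 0.1405] [ 0.5203 -0.0114  0.1405] [0.5196 0.0304 0.1405] 0.08359167063298137
[0.5196 0.0296 0.1364]
```

```bash
python3 -m inch '[0,-0.003,-0.002,0,0.002,-0.001,255, 0,-0.003,-0.002,0,0.004,-0.0016,255, 0,-0.003,-0.002,0.006,0.004,-0.0016,255, 0,-0.003,-0.002,0.012,0.004,-0.0016,255, 0,-0.003,-0.002,0.018,0.004,-0.0016,255, 0,-0.003,-0.002,0.024,0.004,-0.0016,255, 0,-0.003,-0.002,0.03,0.004,-0.0016,255, 0,-0.003,-0.002,0.034,0.004,-0.0016,255, 0,-0.003,-0.002,0.036,0.004,-0.0016,255, 0,-0.003,-0.002,0.036,0.004,-0.0016,255]'
python3 - <<'E'
from h import *
go((0.518,0.0335,0.080),1.0)
E
```

```text
time: 19.18
tcp_pos: [0.5173, 0.034, 0.0995]
ee_rot: [0.707, -0.006, 0.707, 0.006]
contact_force: [0.1, -0.3, -1.2]
grip_width: 0.0483
t 19.18 tcp [0.5173 0.034  0.0995] yaw 1.0 -> 1.0 tilt 0.07 q6 -0.06 F [ 0.1 -0.3 -1.2] w 0.0483
turn [-0.0006 -0.0012 -0.0003] shift [ 0.0195 -0.0006  0.0007] | xdir [-0.001  0.    -1.   ] y [-0.017  1.     0.   ] z [ 1.     0.017 -0.001]
```

```bash
python3 -m inch '[0,-0.001,0,0.002,-0.0005,0.0006,255, 0,-0.001,0,0.005,-0.0005,0.0006,255, 0,-0.001,0,0.008,-0.0005,0.0006,255, 0,-0.001,0,0.011,-0.0005,0.0006,255, 0,-0.001,0,0.014,-0.0005,0.0006,255, 0,-0.001,0,0.017,-0.0005,0.0006,255, 0,-0.001,0,0.02,-0.0005,0.0006,255, 0,-0.001,0,0.023,-0.0005,0.0006,255, 0,-0.001,0,0.025,-0.0005,0.0006,255, 0,-0.001,0,0.026,-0.0005,0.0006,255]'
python3 - <<'E'
from h import *
go((0.518,0.0335,0.0525),1.0)
p=snap('scene');im=p['img'][:,:,::-1]
cv2.imwrite('pics/s11.png',cv2.resize(im[200:310,250:400],None,fx=5,fy=5,interpolation=cv2.INTER_CUBIC))
E
```

```text
time: 20.02
tcp_pos: [0.5181, 0.0336, 0.0738]
ee_rot: [0.707, -0.006, 0.707, 0.006]
contact_force: [-0.3, 0.6, -1.1]
grip_width: 0.0483
t 20.02 tcp [0.5181 0.0336 0.0738] yaw 1.0 -> 1.0 tilt 0.04 q6 -0.06 F [-0.3  0.6 -1.1] w 0.0483
turn [-0.0004  0.0006 -0.0002] shift [ 0.0213 -0.0001 -0.0001] | xdir [ 0.001  0.    -1.   ] y [-0.017  1.     0.   ] z [1.    0.017 0.001]
```

View pics/s11.png

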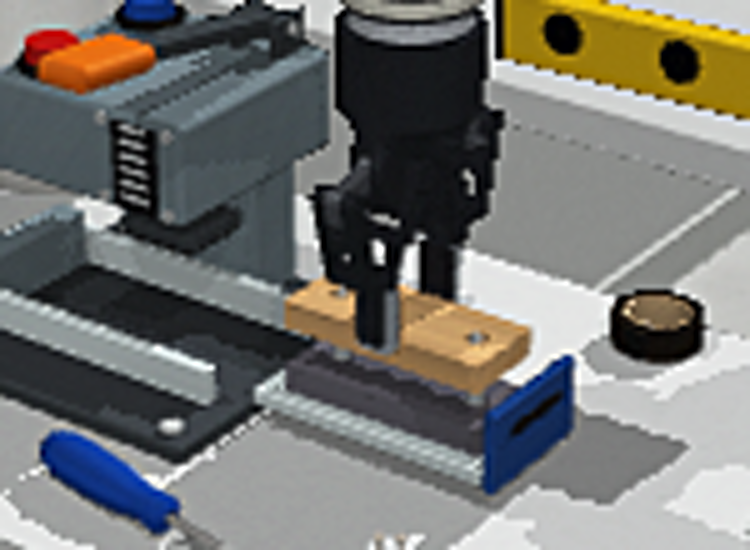

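The wood plate is engaged on both pins and meets no force. I lower the rest and release.

```bash
python3 -m inch '[0,0,0,0.004,0,0,255, 0,0,0,0.008,0,0,255, 0,0,0,0.012,0,0,255, 0,0,0,0.016,0,0,255, 0,0,0,0.019,0,0,255, 0,0,0,0.021,0,0,255, 0,0,0,0.022,0,0,255, 0,0,0,0.022,0,0,255, 0,0,0,0.022,0,0,255, 0,0,0,0.022,0,0,255]'
python3 -c "
from h import *
go((0.518,0.0335,0.0525),1.0)"
```

```text
time: 20.9
tcp_pos: [0.5184, 0.0336, 0.0531]
ee_rot: [0.708, -0.006, 0.707, 0.006]
contact_force: [-3.5, -0.0, 5.6]
grip_width: 0.0481
t 20.9 tcp [0.5184 0.0336 0.0531] yaw 1.0 -> 1.0 tilt 0.08 q6 -0.06 F [-3.5 -0.   5.6] w 0.0481
turn [-0.0004  0.0015 -0.0002] shift [ 0.0006 -0.0001 -0.0004] | xdir [ 0.001  0.    -1.   ] y [-0.017  1.     0.   ] z [1.    0.017 0.001]
```

```bash
python3 -m inch '[0,0,0,0,0,0,150, 0,0,0,0,0,0,0, 0,0,0,0,0,0,0, 0,0,0,0,0,0,0, 0,0,0,0,0,0,0, 0,0,0,-0.015,0,0,0, 0,0,0,-0.04,0,0,0, 0,0,0,-0.07,0,0,0, 0,0,0,-0.085,-0.03,0,50, 0,0,0,-0.085,-0.07,0,150]'
python3 -m inch '[0,0,0,0,-0.04,0,255, 0,0,0,0,-0.075,0,255, 0,0,0,0.01,-0.08,0,255, 0,0,0,0.02,-0.08,0,255, 0,0,0,0.03,-0.08,0,255, 0,0,0,0.03,-0.08,0,255, 0,0,0,0.03,-0.08,0,255, 0,0,0,0.03,-0.08,0,255, 0,0,0,0.03,-0.08,0,255, 0,0,0,0.03,-0.08,0,255]'
python3 - <<'E'
from h import *
p=snap('scene');im=p['img'][:,:,::-1]
cv2.imwrite('pics/s12.png',cv2.resize(im[190:310,240:400],None,fx=5,fy=5,interpolation=cv2.INTER_CUBIC))
p=snap('top','t12.png');C=cloud(p)
def reg(n,M):
    P=C[M]
    if len(P)>5: print(n,len(P),P.mean(0).round(4),np.percentile(P,[1,99],axis=0).round(4).tolist(),cv2.minAreaRect((P[:,:2]*1000).astype(np.float32)))
reg('pack',(C[...,0]>.48)&(C[...,0]<.56)&(C[...,1]>-.03)&(C[...,1]<.1)&(np.abs(C[...,2]-.056)<.006))
reg('head',(C[...,0]>.49)&(C[...,0]<.6)&(C[...,1]>.1)&(C[...,1]<.32)&(np.abs(C[...,2]-.16)<.012))
reg('lip',(C[...,0]>.45)&(C[...,0]<.6)&(C[...,1]>-.06)&(C[...,1]<-.03)&(C[...,2]>.05)&(C[...,2]<.07))
go((0.518,-0.08,0.043),1.0)
E
```

```text
time: 21.73
tcp_pos: [0.5225, -0.0353, 0.1425]
ee_rot: [0.711, -0.008, 0.703, 0.008]
contact_force: [1.5, -1.5, 0.2]
grip_width: 0.064
time: 22.57
tcp_pos: [0.5214, -0.1158, 0.108]
ee_rot: [0.708, -0.007, 0.706, 0.006]
contact_force: [-0.5, 1.0, -0.0]
grip_width: -0.0
pack 706 [0.5171 0.0342 0.0556] [[0.4928, -0.0242, 0.0503], [0.5423, 0.0919, 0.0612]] ((517.7164306640625, 34.528663635253906), (118.26249694824219, 51.33263397216797), 89.906982421875)
head 1576 [0.5436 0.2225 0.1618] [[0.4908, 0.1547, 0.1542], [0.5986, 0.2882, 0.17]] ((544.9260864257812, 222.03253173828125), (110.20979309082031, 136.3818817138672), 0.6834409236907959)
lip 81 [ 0.517  -0.0408  0.0589] [[0.4802, -0.0441, 0.0517], [0.5559, -0.0374, 0.0654]] ((518.2548217773438, -40.77251052856445), (76.43670654296875, 6.068216800689697), 0.7550433874130249)
t 22.67 tcp [ 0.5212 -0.1161  0.1079] yaw 1.0 -> 1.0 tilt 0.14 q6 -0.34 F [-0.4 -0.5 -1.1] w -0.0002
turn [0.0003 0.0024 0.0001] shift [ 0.0649  0.0361 -0.0028] | xdir [ 0.002 -0.    -1.   ] y [-0.018  1.    -0.   ] z [1.    0.018 0.002]
```

View pics/s12.png

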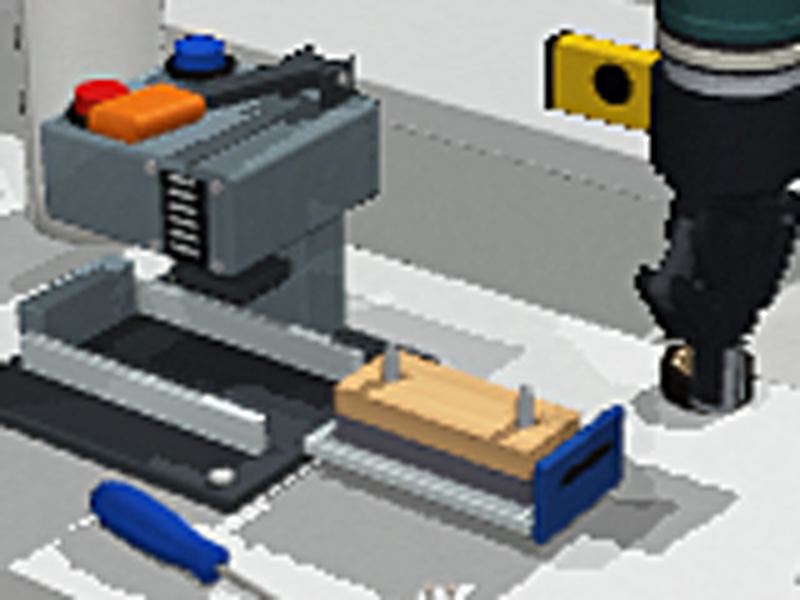

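View pics/t12.png

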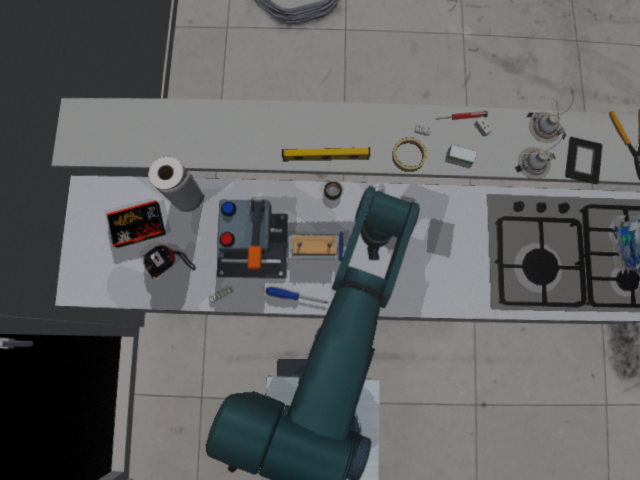

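```bash
python3 -m inch '[0,0.002,0,0.015,0.01,-0.003,255, 0,0.002,0,0.03,0.02,-0.003,255, 0,0.002,0,0.045,0.03,-0.003,255, 0,0.002,0,0.057,0.034,-0.003,255, 0,0.002,0,0.062,0.035,-0.003,255, 0,0.002,0,0.063,0.036,-0.003,255, 0,0.002,0,0.063,0.036,-0.003,255, 0,0.002,0,0.063,0.036,-0.003,255, 0,0.002,0,0.063,0.04,-0.003,255, 0,0.002,0,0.063,0.045,-0.003,255]'
python3 -c "
from h import *
go((0.5165,0.09,0.045),1.0)"
```

```text
time: 23.5
tcp_pos: [0.5179, -0.0718, 0.0453]
ee_rot: [0.707, -0.006, 0.707, 0.006]
contact_force: [-0.3, 0.7, -0.3]
grip_width: -0.0002
t 23.5 tcp [ 0.5179 -0.0718  0.0453] yaw 0.9 -> 1.0 tilt 0.07 q6 -0.26 F [-0.3  0.7 -0.3] w -0.0002
turn [-0.0016  0.0011  0.0003] shift [0.0003 0.1618 0.0012] | xdir [ 0.001 -0.    -1.   ] y [-0.016  1.    -0.   ] z [1.    0.016 0.001]
```

```bash
python3 -m inch '[0,0,0,0,0.008,0,255, 0,0,0,0,0.016,0,255, 0,0,0,0,0.025,0,255, 0,0,0,0,0.035,0,255, 0,0,0,0,0.045,0,255, 0,0,0,0,0.057,0,255, 0,0,0,0,0.069,0,255, 0,0,0,0,0.081,0,255, 0,0,0,0,0.093,0,255, 0,0,0,0,0.105,0,255]'
python3 - <<'E'
from h import *
p=snap('scene');im=p['img'][:,:,::-1]
cv2.imwrite('pics/s13.png',cv2.resize(im[190:310,240:400],None,fx=5,fy=5,interpolation=cv2.INTER_CUBIC))
go((0.5165,0.09,0.045),1.0)
E
```

```text
time: 24.33
tcp_pos: [0.516, 0.0345, 0.0448]
ee_rot: [0.707, -0.006, 0.707, 0.006]
contact_force: [2.4, -5.6, 1.2]
grip_width: -0.0002
t 24.38 tcp [0.5155 0.037  0.0446] yaw 1.1 -> 1.0 tilt 0.15 q6 -0.06 F [ 1.2 -0.   1.7] w 0.0003
turn [ 0.0011  0.0002 -0.0027] shift [-0.0002  0.0529  0.002 ] | xdir [ 0.     0.003 -1.   ] y [-0.019  1.     0.003] z [1.    0.019 0.   ]
```

View pics/s13.png

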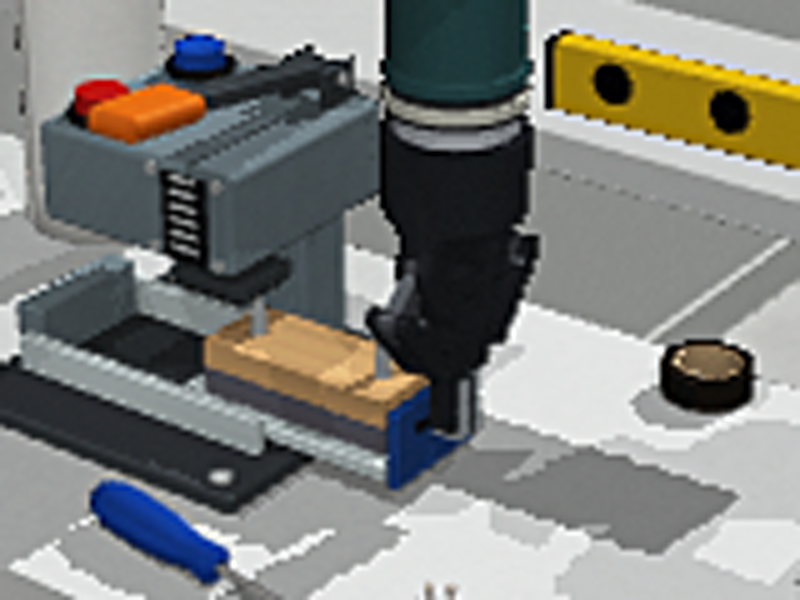

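```bash
python3 -m inch '[0,0,-0.002,0,0.008,0,255, 0,0,-0.002,0,0.016,0.001,255, 0,0,-0.002,0,0.024,0.001,255, 0,0,-0.002,0,0.032,0.001,255, 0,0,-0.002,0,0.039,0.001,255, 0,0,-0.002,0,0.044,0.001,255, 0,0,-0.002,0,0.048,0.001,255, 0,0,-0.002,0,0.05,0.001,255, 0,0,-0.002,0,0.05,0.001,255, 0,0,-0.002,0,0.05,0.001,255]'
python3 - <<'E'
from h import *
p=snap('top');C=cloud(p);im=p['img'][:,:,::-1]
cv2.imwrite('pics/t14.png',cv2.resize(im[190:280,210:330],None,fx=6,fy=6,interpolation=cv2.INTER_CUBIC))
go((0.5165,0.10,0.045),1.0)
E
```

```text
time: 25.22
tcp_pos: [0.5153, 0.0837, 0.0442]
ee_rot: [0.707, -0.007, 0.708, 0.005]
contact_force: [-1.0, -3.7, 2.7]
grip_width: 0.0001
t 25.27 tcp [0.5153 0.0835 0.0442] yaw 1.0 -> 1.0 tilt 0.12 q6 0.04 F [-0.4 -4.5  2.8] w 0.0001
turn [-0.0005 -0.0014  0.0017] shift [-0.0008  0.0164  0.0015] | xdir [-0.001 -0.002 -1.   ] y [-0.017  1.    -0.002] z [ 1.     0.017 -0.001]
```

View pics/t14.png

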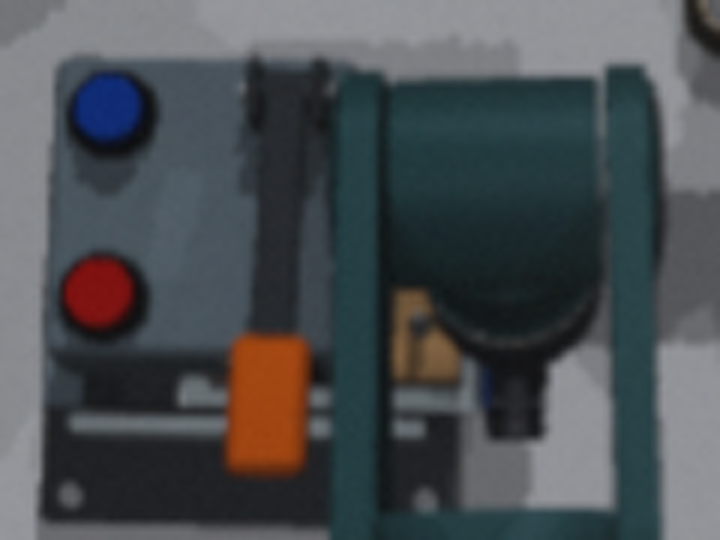

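```bash
python3 -m inch '[0,0,0.001,-0.001,0.002,0.001,255, 0,0,0.001,-0.001,0.004,0.001,255, 0,0,0.001,-0.001,0.006,0.001,255, 0,0,0.001,-0.001,0.008,0.001,255, 0,0,0.001,-0.001,0.01,0.001,255, 0,0,0.001,-0.001,0.012,0.001,255, 0,0,0.001,-0.001,0.014,0.001,255, 0,0,0.001,-0.001,0.016,0.001,255, 0,0,0.001,-0.001,0.017,0.001,255, 0,0,0.001,-0.001,0.017,0.001,255]'
python3 - <<'E'
from h import *
go((0.5165,0.105,0.045),1.0)
E
```

```text
time: 26.1
tcp_pos: [0.5151, 0.1005, 0.0443]
ee_rot: [0.706, -0.006, 0.708, 0.006]
contact_force: [-2.6, -3.2, -1.5]
grip_width: 0.0001
t 26.1 tcp [0.5151 0.1005 0.0443] yaw 1.0 -> 1.0 tilt 0.21 q6 0.07 F [-2.6 -3.2 -1.5] w 0.0001
turn [-0.0005 -0.0035  0.0009] shift [-0.0007  0.0044  0.0014] | xdir [-0.004 -0.001 -1.   ] y [-0.017  1.    -0.001] z [ 1.     0.017 -0.004]
```

```bash
python3 -m inch '[0,-0.003,0,0,0.001,0.001,255, 0,-0.003,0,0,0.002,0.001,255, 0,-0.003,0,0,0.003,0.001,255, 0,-0.003,0,0,0.004,0.001,255, 0,-0.003,0,0,0.005,0.001,255, 0,-0.003,0,0,0.006,0.001,255, 0,-0.003,0,0,0.007,0.001,255, 0,-0.003,0,0,0.007,0.001,255, 0,-0.003,0,0,0.007,0.001,255, 0,-0.003,0,0,0.007,0.001,255]'
python3 - <<'E'
from h import *
p=snap('scene');im=p['img'][:,:,::-1]
cv2.imwrite('pics/s15.png',cv2.resize(im[190:310,240:400],None,fx=5,fy=5,interpolation=cv2.INTER_CUBIC))
go((0.5165,0.105,0.045),1.0)
E
```

```text
time: 26.93
tcp_pos: [0.5157, 0.1011, 0.0445]
ee_rot: [0.706, -0.011, 0.708, 0.001]
contact_force: [-5.5, -21.3, 2.3]
grip_width: -0.0001
t 26.98 tcp [0.5157 0.1011 0.0444] yaw 0.9 -> 1.0 tilt 0.8 q6 0.08 F [ -5.2 -21.9   0.7] w 0.0
turn [-0.0013 -0.0025  0.0137] shift [-0.0006  0.0039  0.0009] | xdir [-0.002 -0.014 -1.   ] y [-0.016  1.    -0.014] z [ 1.     0.016 -0.003]
```

View pics/s15.png

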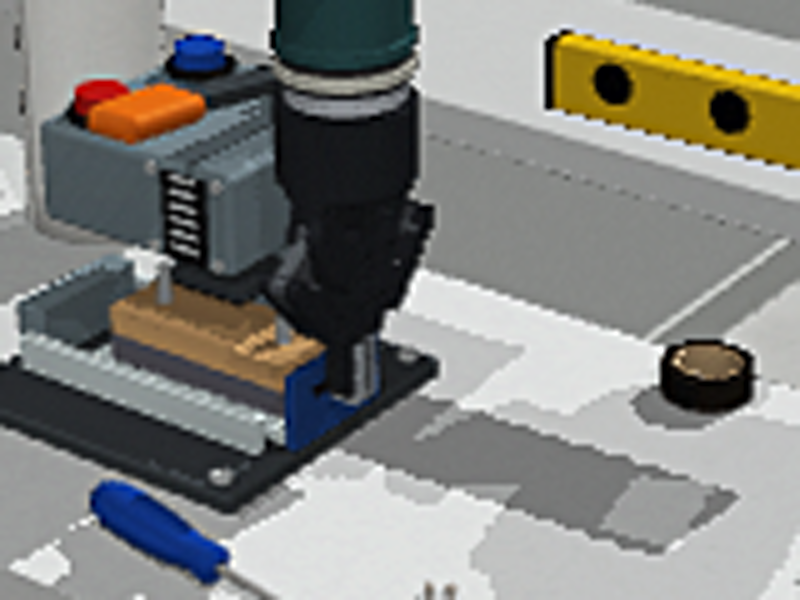

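```bash
python3 -m inch '[0,0,0.01,0,-0.003,0,255, 0,0,0.01,0,-0.006,0,255, 0,0,0.01,0,-0.009,0,255, 0,0,0.01,0,-0.013,0,255, 0,0,0.01,0,-0.02,0,255, 0,0,0.01,0,-0.03,0,255, 0,0,0.01,0,-0.045,0,255, 0,0,0.01,0,-0.065,0,255, 0,0,0.01,0,-0.085,0,255, 0,0,0.01,0,-0.1,0,255]'
python3 - <<'E'
from h import *
p=snap('scene');im=p['img'][:,:,::-1]
cv2.imwrite('pics/s16.png',cv2.resize(im[190:310,240:400],None,fx=5,fy=5,interpolation=cv2.INTER_CUBIC))
p=snap('top');C=cloud(p);im=p['img'][:,:,::-1]
cv2.imwrite('pics/t16.png',cv2.resize(im[190:280,210:330],None,fx=6,fy=6,interpolation=cv2.INTER_CUBIC))
hsv=cv2.cvtColor(p['img'],cv2.COLOR_RGB2HSV)
M=(C[...,0]>.45)&(C[...,0]<.6)&(C[...,1]>.05)&(C[...,1]<.14)&(C[...,2]>.05)&(C[...,2]<.07)&(hsv[...,0]>100)&(hsv[...,0]<125)&(hsv[...,1]>120)
P=C[M];print('lip',len(P),P.mean(0).round(4))
go((0.452,0.183,0.25),1.0)
E
```

```text
time: 27.82
tcp_pos: [0.5199, 0.0065, 0.0462]
ee_rot: [0.709, -0.002, 0.705, 0.009]
contact_force: [-0.7, 0.9, 0.3]
grip_width: 0.0003
lip 69 [0.5175 0.1078 0.0588]
t 27.92 tcp [0.5199 0.0058 0.0462] yaw 0.8 -> 1.0 tilt 0.61 q6 -0.12 F [-0.8  0.6 -0.6] w -0.0
turn [-0.0032  0.0051 -0.0094] shift [-0.2024  0.18   -0.0644] | xdir [ 0.005  0.01  -1.   ] y [-0.014  1.     0.009] z [1.    0.014 0.005]
```

View pics/s16.png

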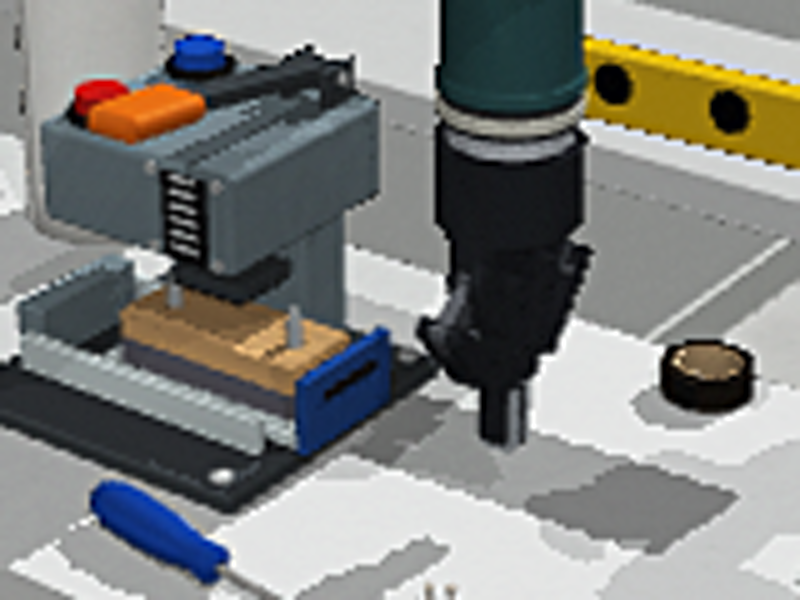

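View pics/t16.png

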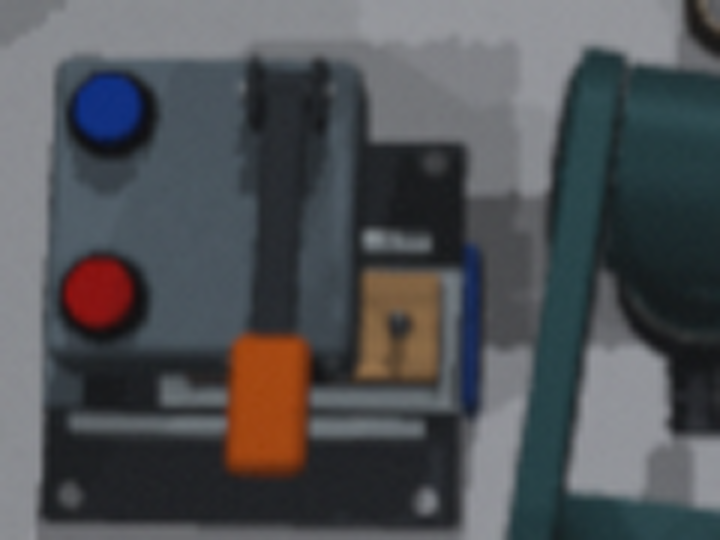

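```bash
python3 -m inch '[0,0.005,-0.009,-0.035,0,-0.005,255, 0,0.005,-0.009,-0.075,0,-0.015,255, 0,0.005,-0.009,-0.115,0,-0.03,255, 0,0.005,-0.009,-0.155,0.005,-0.045,255, 0,0.005,-0.009,-0.19,0.02,-0.055,255, 0,0.005,-0.009,-0.205,0.055,-0.064,255, 0,0.005,-0.009,-0.205,0.095,-0.066,255, 0,0.005,-0.009,-0.205,0.13,-0.068,255, 0,0.005,-0.009,-0.205,0.16,-0.068,255, 0,0.005,-0.009,-0.205,0.177,-0.068,255]'
python3 - <<'E'
from h import *
go((0.450,0.183,0.221),1.0)
E
```

```text
time: 28.75
tcp_pos: [0.4468, 0.1856, 0.2528]
ee_rot: [0.707, -0.006, 0.707, 0.009]
contact_force: [-0.9, -0.7, 0.2]
grip_width: -0.0002
t 28.75 tcp [0.4468 0.1856 0.2528] yaw 1.2 -> 1.0 tilt 0.22 q6 0.25 F [-0.9 -0.7  0.2] w -0.0002
turn [ 0.0038 -0.0007 -0.0038] shift [ 0.0318 -0.0028  0.0032] | xdir [-0.001  0.004 -1.   ] y [-0.021  1.     0.004] z [ 1.     0.021 -0.001]
```

```bash
python3 -m inch '[0,0,0,0.01,-0.002,0.002,255, 0,0,0,0.02,-0.002,0.002,255, 0,0,0,0.03,-0.002,0.002,255, 0,0,0,0.037,-0.002,0.002,255, 0,0,0,0.044,-0.002,0.002,255, 0,0,0,0.05,-0.002,0.002,255, 0,0,0,0.056,-0.002,0.002,255, 0,0,0,0.061,-0.002,0.002,255, 0,0,0,0.063,-0.002,0.002,255, 0,0,0,0.064,-0.002,0.002,255]'
python3 - <<'E'
from h import *
p=snap('scene');im=p['img'][:,:,::-1]
cv2.imwrite('pics/s17.png',cv2.resize(im[170:310,240:400],None,fx=4,fy=4,interpolation=cv2.INTER_CUBIC))
go((0.450,0.183,0.19),1.0)
E
```

```text
time: 29.58
tcp_pos: [0.4473, 0.1789, 0.1889]
ee_rot: [0.705, -0.005, 0.709, 0.006]
contact_force: [-9.5, -0.6, 13.0]
grip_width: 0.0
t 29.63 tcp [0.4474 0.1789 0.189 ] yaw 0.9 -> 1.0 tilt 0.38 q6 0.25 F [-9.9  0.5 10. ] w 0.0
turn [-0.0017 -0.0066 -0.0011] shift [-0.001   0.0041  0.0027] | xdir [-0.007  0.001 -1.   ] y [-0.016  1.     0.001] z [ 1.     0.016 -0.007]
```

View pics/s17.png

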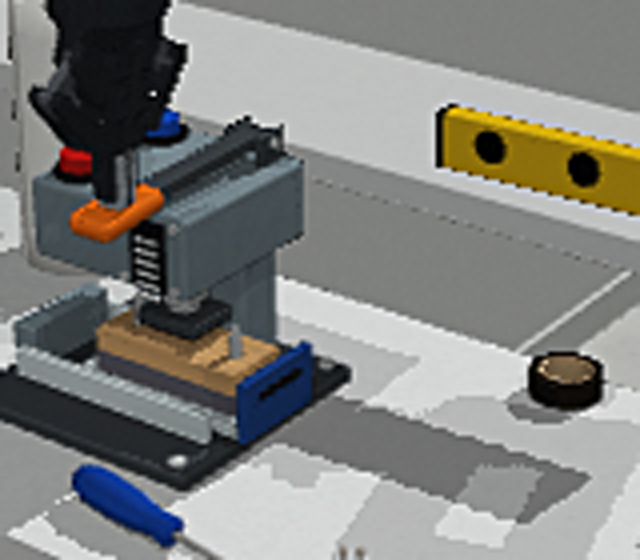

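```bash
python3 -m inch '[0,0,0,0.001,0,0,255, 0,0,0,0.002,0,0,255, 0,0,0,0.003,0,0,255, 0,0,0,0.003,0,0,255, 0,0,0,0.003,0,0,255, 0,0,0,0.003,0,0,255, 0,0,0,0.003,0,0,255, 0,0,0,0.003,0,0,255, 0,0,0,0.003,0,0,255, 0,0,0,0.003,0,0,255]'
python3 - <<'E'
from h import *
go((0.450,0.183,0.19),1.0)
E
```

```text
time: 30.47
tcp_pos: [0.4474, 0.1789, 0.1884]
ee_rot: [0.705, -0.005, 0.709, 0.006]
contact_force: [-12.2, -0.6, 18.4]
grip_width: -0.0005
t 30.47 tcp [0.4474 0.1789 0.1884] yaw 0.9 -> 1.0 tilt 0.29 q6 0.25 F [-12.2  -0.6  18.4] w -0.0005
turn [-0.0016 -0.0048 -0.0014] shift [-0.0016  0.004   0.0026] | xdir [-0.005  0.001 -1.   ] y [-0.016  1.     0.001] z [ 1.     0.016 -0.005]
```

```bash
python3 -m inch '[0,0,0,-0.008,0.003,0,255, 0,0,0,-0.02,0.003,0,255, 0,0,0,-0.035,0.003,0,255, 0,0,0,-0.045,0.003,0,255, 0,0,0,-0.045,0.003,0,255, 0,0,0,-0.045,0.003,0,255, 0,0,0,-0.045,0.003,0,255, 0,0,0,-0.045,0.003,0,255, 0,0,0,-0.045,0.003,0,255, 0,0,0,-0.045,0.003,0,255]'
python3 - <<'E'
from h import *
p=snap('scene');im=p['img'][:,:,::-1]
cv2.imwrite('pics/s18.png',cv2.resize(im[170:310,240:400],None,fx=4,fy=4,interpolation=cv2.INTER_CUBIC))
go((0.450,0.183,0.19),1.0)
E
```

```text
time: 31.3
tcp_pos: [0.449, 0.1825, 0.229]
ee_rot: [0.706, -0.006, 0.709, 0.006]
contact_force: [-1.0, -0.4, -0.1]
grip_width: 0.0
t 31.35 tcp [0.4491 0.1825 0.2292] yaw 1.0 -> 1.0 tilt 0.22 q6 0.25 F [-0.   0.1  0.5] w -0.0001
turn [-0.0003 -0.0038  0.0001] shift [0.0392 0.0004 0.0011] | xdir [-0.004 -0.    -1.   ] y [-0.017  1.    -0.   ] z [ 1.     0.017 -0.004]
```

View pics/s18.png

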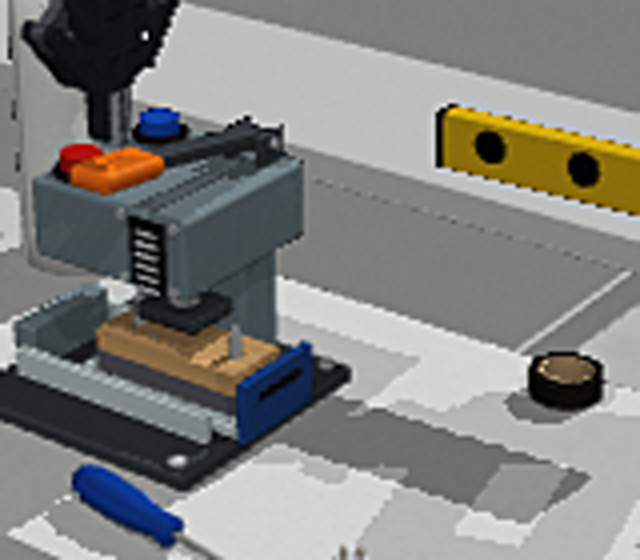

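```bash
python3 -m inch '[0,-0.003,0,0.01,0,0.001,255, 0,-0.003,0,0.02,0,0.001,255, 0,-0.003,0,0.029,-0.001,0.001,255, 0,-0.003,0,0.037,-0.002,0.001,255, 0,-0.003,0,0.042,-0.003,0.001,255, 0,-0.003,0,0.043,-0.003,0.001,255, 0,-0.003,0,0.043,-0.003,0.001,255, 0,-0.003,0,0.043,-0.003,0.001,255, 0,-0.003,0,0.043,-0.003,0.001,255, 0,-0.003,0,0.043,-0.003,0.001,255]'
python3 -m inch '[0,0,0,-0.008,0.003,0,255, 0,0,0,-0.02,0.003,0,255, 0,0,0,-0.032,0.003,0,255, 0,0,0,-0.042,0.003,0,255, 0,0,0,-0.042,0.003,0,255, 0,0,0,-0.042,0.003,0,255, 0,0,0,-0.042,0.003,0,255, 0,0,0,-0.042,0.003,0,255, 0,0,0,-0.042,0.003,0,255, 0,0,0,-0.042,0.003,0,255]'
python3 - <<'E'
from h import *
go((0.450,0.183,0.19),1.0)
E
```

```text
time: 32.18
tcp_pos: [0.4487, 0.1822, 0.1889]
ee_rot: [0.707, -0.005, 0.707, 0.009]
contact_force: [-8.3, 4.2, 12.6]
grip_width: -0.0002
time: 33.02
tcp_pos: [0.4499, 0.1825, 0.2281]
ee_rot: [0.707, -0.006, 0.707, 0.006]
contact_force: [0.2, -0.8, 0.2]
grip_width: 0.0002
t 33.02 tcp [0.4499 0.1825 0.2281] yaw 1.0 -> 1.0 tilt 0.06 q6 0.25 F [ 0.2 -0.8  0.2] w 0.0002
turn [-0.0005 -0.0011  0.0001] shift [0.0381 0.0005 0.0001] | xdir [-0.001 -0.    -1.   ] y [-0.017  1.    -0.   ] z [ 1.     0.017 -0.001]
```

```bash
python3 -m inch '[0,0,0,0.01,0,0,255, 0,0,0,0.02,0,0,255, 0,0,0,0.029,-0.001,0,255, 0,0,0,0.037,-0.002,0,255, 0,0,0,0.042,-0.003,0,255, 0,0,0,0.043,-0.003,0,255, 0,0,0,0.043,-0.003,0,255, 0,0,0,0.043,-0.003,0,255, 0,0,0,0.043,-0.003,0,255, 0,0,0,0.043,-0.003,0,255]'
python3 -m inch '[0,0,0,-0.008,0.003,0,255, 0,0,0,-0.02,0.003,0,255, 0,0,0,-0.032,0.003,0,255, 0,0,0,-0.042,0.003,0,255, 0,0,0,-0.042,0.003,0,255, 0,0,0,-0.042,0.003,0,255, 0,0,0,-0.042,0.003,0,255, 0,0,0,-0.042,0.003,0,255, 0,0,0,-0.042,0.003,0,255, 0,0,0,-0.042,0.003,0,255]'
python3 - <<'E'
from h import *
p=snap('scene');im=p['img'][:,:,::-1]
cv2.imwrite('pics/s19.png',cv2.resize(im[170:310,240:400],None,fx=4,fy=4,interpolation=cv2.INTER_CUBIC))
go((0.450,0.183,0.19),1.0)
E
```

```text
time: 33.85
tcp_pos: [0.4484, 0.1823, 0.1888]
ee_rot: [0.707, -0.004, 0.707, 0.009]
contact_force: [-9.7, 4.9, 16.5]
grip_width: 0.0002
time: 34.68
tcp_pos: [0.4499, 0.1825, 0.2271]
ee_rot: [0.707, -0.006, 0.707, 0.006]
contact_force: [-0.2, -0.3, -0.7]
grip_width: 0.0
t 34.73 tcp [0.45   0.1825 0.2273] yaw 1.0 -> 1.0 tilt 0.04 q6 0.25 F [ 1.4 -0.2  0.4] w 0.0
turn [-0.0005 -0.0007  0.0001] shift [0.0373 0.0005 0.0001] | xdir [-0.001 -0.    -1.   ] y [-0.017  1.    -0.   ] z [ 1.     0.017 -0.001]
```

View pics/s19.png

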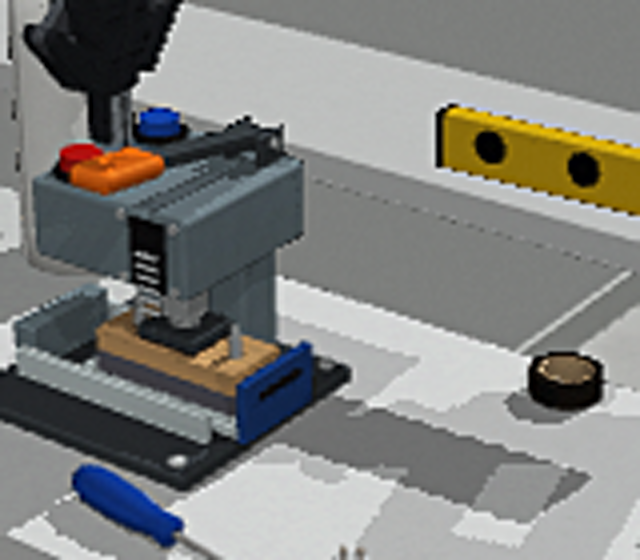

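```bash
python3 -m inch '[0,0,0,0.01,0,0,255, 0,0,0,0.018,0,0,255, 0,0,0,0.026,-0.001,0,255, 0,0,0,0.033,-0.002,0,255, 0,0,0,0.039,-0.003,0,255, 0,0,0,0.042,-0.003,0,255, 0,0,0,0.043,-0.003,0,255, 0,0,0,0.043,-0.003,0,255, 0,0,0,0.043,-0.003,0,255, 0,0,0,0.043,-0.003,0,255]'
python3 -m inch '[0,0,0,-0.008,0.003,0,255, 0,0,0,-0.02,0.003,0,255, 0,0,0,-0.032,0.003,0,255, 0,0,0,-0.042,0.003,0,255, 0,0,0,-0.042,0.003,0,255, 0,0,0,-0.042,0.003,0,255, 0,0,0,-0.042,0.003,0,255, 0,0,0,-0.042,0.003,0,255, 0,0,0,-0.042,0.003,0,255, 0,0,0,-0.042,0.003,0,255]'
python3 - <<'E'
from h import *
p=snap('scene');im=p['img'][:,:,::-1]
cv2.imwrite('pics/s20.png',cv2.resize(im[170:310,240:400],None,fx=4,fy=4,interpolation=cv2.INTER_CUBIC))
go((0.450,0.183,0.19),1.0)
E
```

```text
time: 35.57
tcp_pos: [0.4483, 0.1824, 0.1886]
ee_rot: [0.707, -0.004, 0.707, 0.009]
contact_force: [-12.5, 5.3, 18.9]
grip_width: -0.0001
time: 36.4
tcp_pos: [0.4499, 0.1825, 0.226]
ee_rot: [0.707, -0.006, 0.708, 0.006]
contact_force: [-0.6, -0.6, 1.2]
grip_width: 0.0002
t 36.45 tcp [0.45   0.1825 0.2263] yaw 1.0 -> 1.0 tilt 0.04 q6 0.25 F [-0.1 -0.7  0.9] w -0.0002
turn [-0.0005 -0.0007  0.    ] shift [0.0363 0.0005 0.    ] | xdir [-0.001 -0.    -1.   ] y [-0.017  1.    -0.   ] z [ 1.     0.017 -0.001]
```

View pics/s20.png

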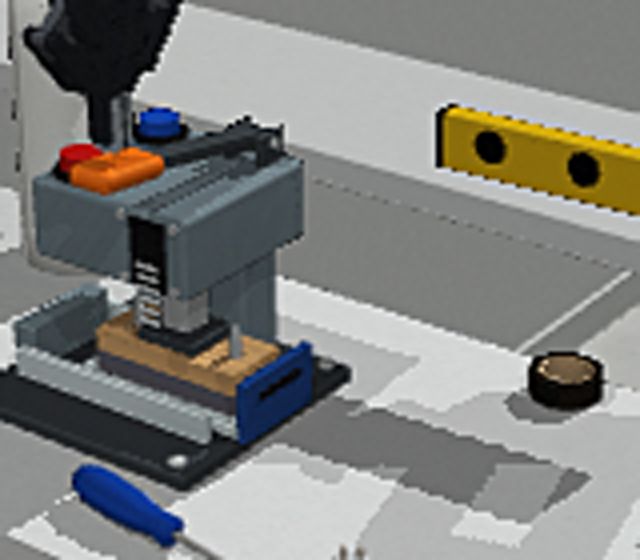

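```bash
python3 -m inch '[0,0,0,0.009,0,0,255, 0,0,0,0.017,0,0,255, 0,0,0,0.025,-0.001,0,255, 0,0,0,0.032,-0.002,0,255, 0,0,0,0.038,-0.003,0,255, 0,0,0,0.041,-0.003,0,255, 0,0,0,0.042,-0.003,0,255, 0,0,0,0.042,-0.003,0,255, 0,0,0,0.042,-0.003,0,255, 0,0,0,0.042,-0.003,0,255]'
python3 -m inch '[0,0,0,-0.008,0.003,0,255, 0,0,0,-0.02,0.003,0,255, 0,0,0,-0.032,0.003,0,255, 0,0,0,-0.045,0.003,0,255, 0,0,0,-0.047,0.003,0,255, 0,0,0,-0.047,0.003,0,255, 0,0,0,-0.047,0.003,0,255, 0,0,0,-0.047,0.003,0,255, 0,0,0,-0.047,0.003,0,255, 0,0,0,-0.047,0.003,0,255]'
python3 - <<'E'
from h import *
p=snap('scene');im=p['img'][:,:,::-1]
cv2.imwrite('pics/s21.png',cv2.resize(im[170:310,240:400],None,fx=4,fy=4,interpolation=cv2.INTER_CUBIC))
a=cv2.imread('pics/s19.png');b=cv2.imread('pics/s20.png');c=cv2.imread('pics/s21.png')
w=np.hstack([x[200:380,90:300] for x in (a,b,c)]); cv2.imwrite('pics/cmp.png',w)
go((0.5055,0.262,0.25),1.0)
E
```

```text
time: 37.28
tcp_pos: [0.4484, 0.1825, 0.1937]
ee_rot: [0.708, -0.004, 0.706, 0.01]
contact_force: [-19.0, 2.8, 35.2]
grip_width: 0.0001
time: 38.12
tcp_pos: [0.4498, 0.1824, 0.2308]
ee_rot: [0.707, -0.006, 0.708, 0.006]
contact_force: [-0.0, -0.7, 0.8]
grip_width: 0.0002
t 38.17 tcp [0.4499 0.1825 0.231 ] yaw 1.0 -> 1.0 tilt 0.06 q6 0.25 F [0.5 0.1 0.5] w -0.0003
turn [-0.0005 -0.0011  0.0001] shift [-0.019   0.0786  0.0569] | xdir [-0.001 -0.    -1.   ] y [-0.017  1.    -0.   ] z [ 1.     0.017 -0.001]
```

View pics/cmp.png

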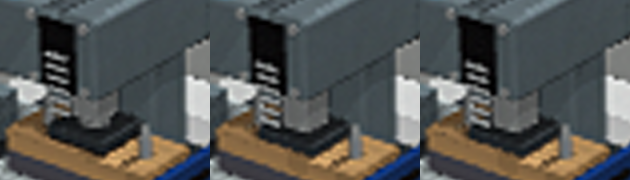

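View pics/s21.png

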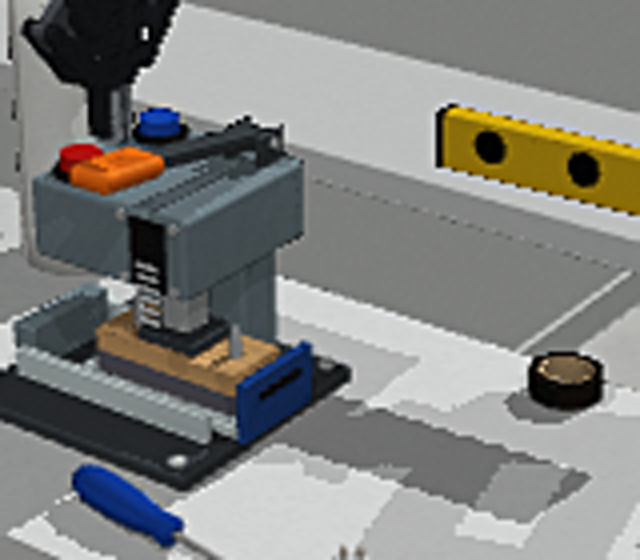

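```bash
python3 -m inch '[0,0,0,-0.015,0,0,255, 0,0,0,-0.019,0.015,0.012,255, 0,0,0,-0.019,0.035,0.026,255, 0,0,0,-0.019,0.055,0.04,255, 0,0,0,-0.019,0.072,0.052,255, 0,0,0,-0.019,0.0785,0.057,255, 0,0,0,-0.01,0.0785,0.057,255, 0,0,0,0.01,0.0785,0.057,255, 0,0,0,0.03,0.0785,0.057,255, 0,0,0,0.035,0.0785,0.057,255]'
python3 -c "
from h import *
go((0.5055,0.262,0.177),1.0)"
```

```text
time: 39.0
tcp_pos: [0.5035, 0.2604, 0.1923]
ee_rot: [0.705, -0.007, 0.71, 0.005]
contact_force: [-0.4, -0.9, -0.0]
grip_width: 0.0001
t 39.0 tcp [0.5035 0.2604 0.1923] yaw 0.9 -> 1.0 tilt 0.43 q6 0.36 F [-0.4 -0.9 -0. ] w 0.0001
turn [-0.0009 -0.0069  0.003 ] shift [0.0153 0.0016 0.0021] | xdir [-0.007 -0.003 -1.   ] y [-0.017  1.    -0.003] z [ 1.     0.017 -0.007]
```

```bash
python3 -m inch '[0,-0.006,0,0.003,0.001,0.002,255, 0,-0.006,0,0.006,0.001,0.002,255, 0,-0.006,0,0.009,0.001,0.002,255, 0,-0.006,0,0.012,0.001,0.002,255, 0,-0.006,0,0.015,0.001,0.002,255, 0,-0.006,0,0.017,0.001,0.002,255, 0,-0.006,0,0.017,0.001,0.002,255, 0,-0.006,0,0.017,0.001,0.002,255, 0,-0.006,0,0.017,0.001,0.002,255, 0,-0.006,0,0.017,0.001,0.002,255]'
python3 -m inch '[0,0,0,0,0,0,255, 0,0,0,0,0,0,255, 0,0,0,0,0,0,255, 0,0,0,0,0,0,255, 0,0,0,0,0,0,255, 0,0,0,0,0,0,255, 0,0,0,0,0,0,255, 0,0,0,0,0,0,255, 0,0,0,0,0,0,255, 0,0,0,0,0,0,255]'
python3 - <<'E'
from h import *
p=snap('scene');im=p['img'][:,:,::-1]
cv2.imwrite('pics/s22.png',cv2.resize(im[170:310,240:400],None,fx=4,fy=4,interpolation=cv2.INTER_CUBIC))
go((0.588,0.263,0.21),1.0)
E
```

```text
time: 39.83
tcp_pos: [0.5083, 0.2631, 0.1806]
ee_rot: [0.71, -0.006, 0.704, 0.006]
contact_force: [1.2, -0.6, 4.3]
grip_width: -0.0004
time: 40.67
tcp_pos: [0.5082, 0.2631, 0.1801]
ee_rot: [0.71, -0.006, 0.704, 0.006]
contact_force: [3.6, 0.2, 4.4]
grip_width: -0.0001
t 40.72 tcp [0.5082 0.2631 0.1801] yaw 1.0 -> 1.0 tilt 0.42 q6 0.36 F [4.  0.6 4.1] w 0.0001
turn [-0.0005  0.0074 -0.0004] shift [-0.0293 -0.0015  0.08  ] | xdir [ 0.007  0.001 -1.   ] y [-0.017  1.     0.   ] z [1.    0.017 0.007]
```

View pics/s22.png

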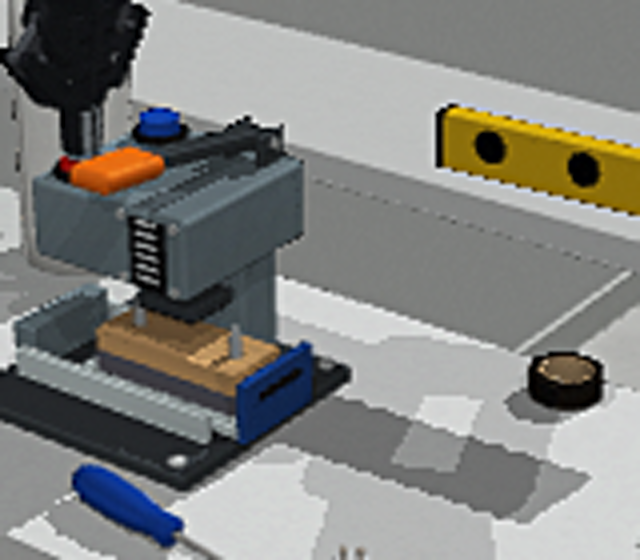

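```bash
python3 -m inch '[0,0.007,0,0.003,0,0,255, 0,0.007,0,0.003,0,0,255, 0,0.007,0,0.003,0,0,255, 0,0.007,0,0.003,0,0,255, 0,0.007,0,0.003,0,0,255, 0,0.007,0,-0.01,0,0,255, 0,0.007,0,-0.025,0,0,255, 0,0.007,0,-0.035,0,0.02,255, 0,0.007,0,-0.035,-0.001,0.05,255, 0,0.007,0,-0.035,-0.001,0.08,255]'
python3 - <<'E'
from h import *
p=snap('scene');im=p['img'][:,:,::-1]
cv2.imwrite('pics/s23.png',cv2.resize(im[170:310,240:400],None,fx=4,fy=4,interpolation=cv2.INTER_CUBIC))
a=cv2.imread('pics/s0c.png') if 0 else cv2.imread('pics/scene0.png')
cv2.imwrite('pics/cmp2.png',np.hstack([cv2.resize(x,None,fx=8,fy=8,interpolation=cv2.INTER_CUBIC) for x in (a[215:265,265:310],im[215:265,265:310])]))
go((0.588,0.263,0.175),1.0)
E
```

```text
time: 41.55
tcp_pos: [0.5867, 0.2639, 0.215]
ee_rot: [0.706, -0.006, 0.709, 0.007]
contact_force: [0.3, -0.4, -0.5]
grip_width: -0.0001
t 41.6 tcp [0.5918 0.2628 0.2117] yaw 0.9 -> 1.0 tilt 0.16 q6 0.31 F [ 3.9  0.2 -1.6] w 0.0002
turn [-0.0019 -0.0027  0.001 ] shift [ 0.0367  0.0003 -0.0037] | xdir [-0.003 -0.001 -1.   ] y [-0.016  1.    -0.001] z [ 1.     0.016 -0.003]
```

View pics/cmp2.png

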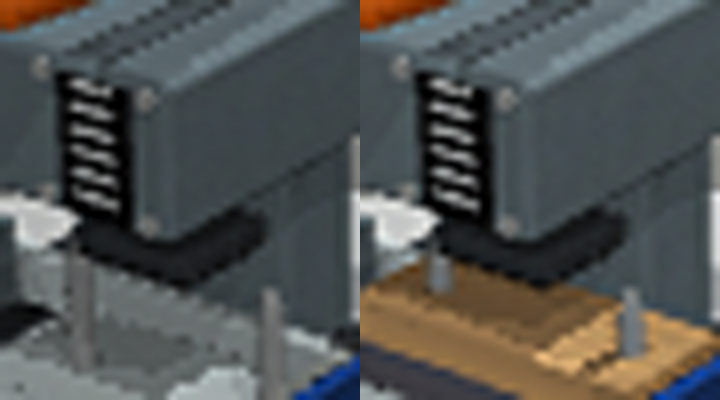

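The jaw is in the same place as at the start, fully up, so I press blue.

```bash
python3 -m inch '[0,-0.003,0,0.006,0,-0.003,255, 0,-0.003,0,0.013,0,-0.003,255, 0,-0.003,0,0.019,0,-0.003,255, 0,-0.003,0,0.024,0,-0.003,255, 0,-0.003,0,0.029,0,-0.003,255, 0,-0.003,0,0.033,0,-0.003,255, 0,-0.003,0,0.036,0,-0.003,255, 0,-0.003,0,0.037,0,-0.003,255, 0,-0.003,0,0.037,0,-0.003,255, 0,-0.003,0,0.037,0,-0.003,255]'
python3 -m inch '[0,0,0,0,0,0,255, 0,0,0,0,0,0,255, 0,0,0,0,0,0,255, 0,0,0,0,0,0,255, 0,0,0,0,0,0,255, 0,0,0,-0.01,0,0,255, 0,0,0,-0.03,0,0,255, 0,0,0,-0.05,0,0,255, 0,0,0,-0.07,0,0,255, 0,0,0,-0.08,0,0,255]'
python3 - <<'E'
from h import *
p=snap('scene');im=p['img'][:,:,::-1]
cv2.imwrite('pics/s24.png',cv2.resize(im[170:310,240:400],None,fx=4,fy=4,interpolation=cv2.INTER_CUBIC))
p=snap('top','t24.png');C=cloud(p)
def reg(n,M):
    P=C[M]
    if len(P)>5: print(n,len(P),P.mean(0).round(4),np.percentile(P,[1,99],axis=0).round(4).tolist(),cv2.minAreaRect((P[:,:2]*1000).astype(np.float32)))
reg('pack',(C[...,0]>.48)&(C[...,0]<.56)&(C[...,1]>-.03)&(C[...,1]<.1)&(np.abs(C[...,2]-.056)<.006))
reg('lip',(C[...,0]>.45)&(C[...,0]<.6)&(C[...,1]>-.06)&(C[...,1]<-.03)&(C[...,2]>.05)&(C[...,2]<.07))
go((0.588,0.263,0.175),1.0)
E
```

```text
time: 42.43
tcp_pos: [0.5845, 0.2636, 0.1794]
ee_rot: [0.708, -0.006, 0.706, 0.006]
contact_force: [-3.5, -0.8, 5.4]
grip_width: -0.0001
time: 43.27
tcp_pos: [0.5859, 0.2633, 0.2612]
ee_rot: [0.71, -0.005, 0.704, 0.006]
contact_force: [-0.1, 0.2, 0.5]
grip_width: 0.0003
pack 705 [0.5173 0.0319 0.0558] [[0.4927, -0.027, 0.0506], [0.5422, 0.091, 0.0615]] ((517.6959228515625, 32.22080993652344), (51.46049499511719, 119.29351043701172), 0.11426634341478348)
lip 82 [ 0.5181 -0.0408  0.0584] [[0.4817, -0.0448, 0.0514], [0.5548, -0.0373, 0.0644]] ((518.003173828125, -42.28167724609375), (75.29336547851562, 9.043107986450195), 1.2743113040924072)
t 43.37 tcp [0.5859 0.2634 0.261 ] yaw 0.9 -> 1.0 tilt 0.46 q6 0.32 F [ 0.2 -0.5  0.6] w -0.0001
turn [-0.0009  0.008  -0.0015] shift [ 0.086  -0.0006  0.0014] | xdir [ 0.008  0.002 -1.   ] y [-0.017  1.     0.001] z [1.    0.017 0.008]
```

View pics/s24.png

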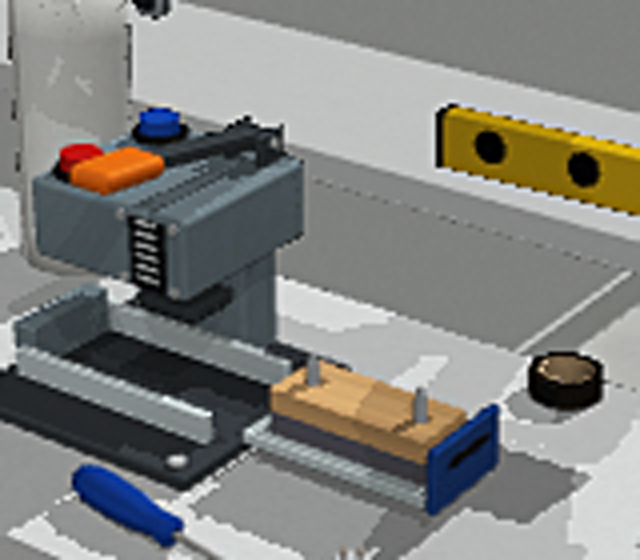

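View pics/t24.png

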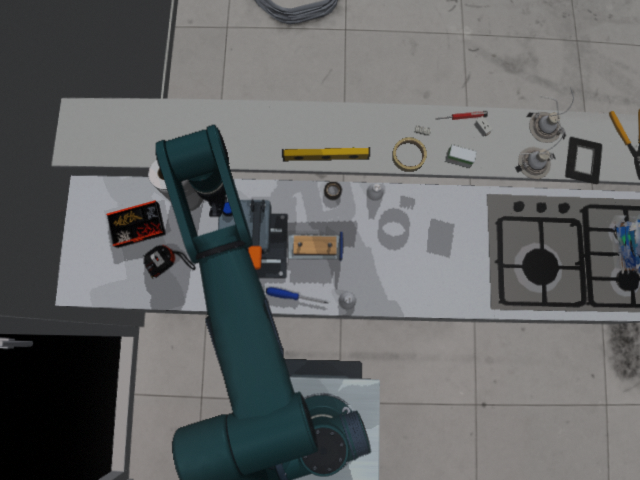

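```bash
python3 -c "
from h import *
print(manip.close_job())"
```

```text
the job is handed in; nothing more can be done
None
```

The job is done and handed in at about 43 s, well under the 192 s limit. `close_job()` gives no verdict, so the results below come only from my own checks.

**What I did**
- I popped the tray out with the blue button and lowered the grey plate, then the pale wood plate, over the two pins. Those were the only plates on the counter.
- I pushed the tray home to its stop, which showed as about 22 N, and it stayed latched when I let go.
- I pumped the lever five times. The fifth stroke went stiff at about 35 N and the jaw did not move further. The foot stayed down on the pack with the lever up.
- I held the red button down and the jaw sprang back to where it was at the start. I then popped the tray out again with the blue button.

**What the last checks showed**
- **Tray:** its lip is where it was when the tray was fully out before, with y about -0.041 m both times.
- **Pack:** it is level, with its top at 0.056 m, which is two plates lying flush on the tray. Its centre is about 2 mm from the tray's middle, within the 6 mm limit. It had shifted about 2 mm along the pins since loading, which fits the play in the holes.
- **Surroundings:** the gripper is clear above the press, and nothing on the counter looks moved in the pictures.

No check failed or disagreed. I had no reading of how far the foot was pressed in; I judged that from the pictures and the stiff fifth stroke.

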